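# Weigh two closed pots against each other and keep the heavier

### The arm

A 6-joint arm with a two-finger parallel gripper is mounted at the origin on a cart in front of the work surface, level with it; the furniture and walls round the work are solid. World frame = base frame: x ahead of the robot, y to its left, z up, the work surface at z = 0. Lengths are in m, angles in rad, forces in N, time in s.
With the tool pointing down it reaches from about 0.325 to 0.775 m from the base axis. Payload 5.5 kg.
Tool frame: the origin (TCP) lies midway between the tips of the shut fingers; the grasp point (between the pads) lies r.grip_depth behind it (r.grip_depth is the distance from the TCP to the grasp point, in m); x points along the fingers, y is the direction in which the jaws open and shut, and the axes are right-handed (so a half turn about x gives the same grasp; the last joint's range is limited). The gripper opens to 85 mm and grips with 20 to 120 N. Pads are 22 mm wide; open, the fingers measure 114 mm over their backs; the gripper's body (76 mm by 85 mm) begins 54 mm behind the grasp point. The pads swing forward as they close: fully open they stand 13 mm farther back than shut.
Start: joints at [1.121, 0.091, 1.231, -0, 1.82, -0.057], TCP at [0.23, 0.554, 0.231] pointing down, gripper open.
Joint ranges: [-2.87, 2.87], [-0.86, 2.18], [0.17, 2.46], [-1.51, 4.65], [0.06, 2.69], [-2.65, 2.65]. Speed limits (rad/s): [2.57, 2.57, 3.01, 3.14, 3.14, 3.14].

### API

Orientations are given as a unit quaternion [x, y, z, w].
In Python, from bench import r, vision, order gives the robot as it stands.
- The arm moves only by the tool play_rows, never from a script. Its argument "commands" is one flat list of numbers, 4 for each row, row after row: the shift along the tool's x, y, z in units of 30 mm (1.0 is 30 mm), then the turn about the tool's x in units of 6 degrees (1.0 is 6 degrees). In form: [x, y, z, spin, x, y, z, spin, ...]. A call has 1 to 12 rows; each row is the pose to reach, as a shift and turn from the pose commanded when the call began, along the tool's axes at that moment; what a row does not reach only later rows make up. A row lasts 1/12 s, in which the tool goes at most 41.7 mm and 7.16 degrees, less where a joint would pass 70% of its speed; a pose out of reach is approached as far as the arm can. A call with a gripper value outside its range is refused whole. "claw" is the opening, from -1 (shut) to 1 (fully open), set as the call begins (left out, the last holds). The fingers move at their own pace and stop on an object; "squeeze" is the grip in N (left out, the last holds). Time passes only in rows, so rows that repeat a pose let the fingers close. It gives the time, the measured TCP pose, the force and the opening at its end, in the units of the state.
- r.read_state(): the state, without advancing time (a new reading comes with each control period).
- vision.snapshot(name): name is "scene" or "top" or "wrist"; returns a dict with "image" (400x640x3 uint8, red, green, blue), "depth" (400x640 float32, m along the optical axis (not along the pixel's ray), 0 where there is no reading), "camera_matrix" (3x3 intrinsics, pixels), "R" (3x3) and "t" (3): a world point X has camera coordinates R X + t. Camera axes: x right, y down, z forward; pixel columns grow to the right and rows downward; lengths in m; the calibration is good to about 2 mm. The wrist camera is an equidistant fisheye: a pixel r from the principal point sees the ray r / f radians off the axis. A picture is of the moment at which its call begins.
- order.hand_in(): hands the job in, once; it reports no verdict.
The state is a dict: "time_s": time; "joint_pos": joint angles; "qvel": joint speeds; "joint_efforts": joint torques, N m; "ee_pos": TCP position; "eef_rot": TCP orientation; "contact_force": force on the tool from outside, world axes, zero at the start; "wrist_torque": the same for the moment, N m; "grip_width": finger opening in m.
Only numpy, scipy, OpenCV 4.12 (cv2) and the standard library are available. Lean on these libraries where they do the work, as an engineer would, in place of code of your own. Each camera call takes 0.05 s, during which the arm holds its last target.

### The job

The two closed pots look alike, but one holds a heavier slug: set them on the opposite pans of the balance, let go and see which side drops. Leave the lighter pot on its pan; stand the pot that dropped in the keeper channel and slide it along until it presses gently, with about 5 newtons, against the sprung end plate, then let go so that it stays standing against the plate. Set things down softly, force nothing, keep the pots upright and do not disturb the cup, the tile and the roll of tape.

Things in the scene. Friction and masses are not known exactly. Their poses are not given: they have to be found in the camera images.
- pot_a: One of two closed pots that look alike: upright straight cylinder, dull aluminium with a flush grey lid, 45 mm in diameter, 68 mm tall (top 2 mm: a disc of 36 mm). Origin: centre of underside, z up. Weighs about 0.08 or 0.2 kg by the slug inside, which may shift 2 mm; which pot is heavier changes from start to start. Starts on the worktop; grip it across its side from above.
- pot_b: The other closed pot, the same in shape and size as pot_a; origin at the centre of its underside.
- balance: Equal-arm balance, fixed: grey base plate 100 x 150 x 10 mm, short column, steel beam 250 mm long pivoted at its middle 66 mm above the worktop, a round pan on each end. Origin: centre of the underside of the base; the beam runs along its y axis, pans at y = +120 mm (left) and -120 mm (right).
- pan_left (a point): Centre of the floor of the left pan (+y end of the beam); moves with the beam. A shallow aluminium dish: floor 58 mm across, rim 6 mm above the floor and 72 mm across outside. With the beam level the floor is 78 mm above the worktop.
- pan_right (a point): Centre of the floor of the balance's right pan (-y end of the beam); the same dish.
- beam (a joint): Tilt of the balance beam, rad, -0.06 to +0.06 where it meets its rubber stops (a pan is then 7 mm above or below level, and yields a little more under load). Positive: right pan down; negative: left pan down. Damped: slowly goes level when empty (some 6 s), and to its stop under one pot or the heavier of two in about 1 s.
- keeper: Keeper channel, fixed: steel base plate 230 x 100 mm, 4 mm thick (pots stand on it), two low aluminium guide rails along x, 53 mm apart, tops 16 mm above the worktop, flared at the -x end. Origin: centre of the underside; x along the channel towards the end plate, y across. Pots can be set in from above or slid in from the -x end.
- channel_entry (a point): Point on the middle line of the channel floor, 4 mm above the worktop, at x = -25 mm of the keeper: a pot can be set down here from above, always clear of the end plate; it then slides along the keeper's x axis to the plate.
- channel_end (a point): Point on the channel floor at x = +35 mm of the keeper. The sprung end plate (steel, across the channel, 46 mm wide, from 10 to 42 mm above the worktop, on a grey block 56 mm high) has its face up to 20 mm before or behind this point: it is reset each time, not reported, and must be felt for. It gives way towards +x, 1.5 N per mm; never load it beyond 12 N.
- cup: Grey open weighing cup, 76 mm in diameter, 75 mm tall, standing behind the balance; to be left alone. Origin: centre of its underside.
- tile: Pale glaze test tile, 75 x 40 x 8 mm, lying to the left behind the balance; to be left alone. Origin: centre of its underside.
- tape: Roll of masking tape, 96 mm in diameter, 25 mm high, lying to the left of the work; to be left alone. Origin: centre of its underside.
Mind the look-alikes: they are no part of the job. What is shaped like the pot_b but green is not meant.

How it is judged:
By the outcome, as a careful person would: the job done as asked, in the order asked, and still so for the second after the job is handed in, with the robot touching nothing.
It also fails if it takes over 72 s, if anything falls off the work surface, if the arm or the gripper's body presses on something with over 40 N, if the wrist force passes 120 N, or if a joint passes its speed limit or range.

## Working session

There is one attempt and no reset: what is moved stays moved. The work goes in short steps, Python scripts to look and compute and a tool call to move; the robot and the scene stay as the last step left them, time stands still between calls to the robot, and variables do not carry over. Pictures are saved under pics/ and viewed, and the job is handed in when it is done.

Besides the shell and the picture viewer there is one more tool, called after "Request:" as name(argument=value, ...), one argument or row to a line, values as JSON. play_rows: Moves the arm, as the interface text tells. Its arguments: {"type":"object","properties":{"commands":{"type":"array","items":{"type":"number"}},"claw":{"type":"number"},"squeeze":{"type":"number"}},"required":["commands"]}

```bash
mkdir -p pics; ls
python3 - <<'E'
from bench import r, vision, order
import cv2,numpy as np
s=r.read_state()
for k,v in s.items(): print(k,np.round(v,4))
print(r.grip_depth)
for n in ["scene","top"]:
    d=vision.snapshot(n); cv2.imwrite(f"pics/{n}0.png",d["image"][:,:,::-1]); np.savez(f"{n}0.npz",**d)
    print(n,d["camera_matrix"].tolist(),np.round(d["R"],3).tolist(),d["t"])
E
```

```text
pics
time_s 0.0
joint_pos [ 1.1213  0.0919  1.2319 -0.      1.8198 -0.0567]
qvel [-0.0014 -0.002   0.0001 -0.0012  0.0006 -0.0009]
joint_efforts [-1.50000e-03 -4.58740e+01 -4.18023e+01 -2.00000e-04  1.16000e-02
 -0.00000e+00]
ee_pos [0.2296 0.5541 0.2302]
eef_rot [ 0.1373  0.6937 -0.1386  0.6933]
contact_force [0.9184 0.4249 0.2427]
wrist_torque [0.0372 0.0255 0.0291]
grip_width 0.0855
0.0187
scene [[375.2670079714146, 0.0, 319.1753102187966], [0.0, 375.2670079714146, 199.6145605034942], [0.0, 0.0, 1.0]] [[0.857, -0.515, 0.016], [-0.222, -0.396, -0.891], [0.466, 0.76, -0.453]] [-0.45090692  0.20092719  0.95188882]
top [[367.79854991534836, 0.0, 317.0416036999756], [0.0, 367.79854991534836, 199.74478349523497], [0.0, 0.0, 1.0]] [[0.16, -0.987, 0.003], [-0.955, -0.155, -0.253], [0.25, 0.038, -0.967]] [-0.03078707  0.58234861  0.92087002]
```

View pics/scene0.png

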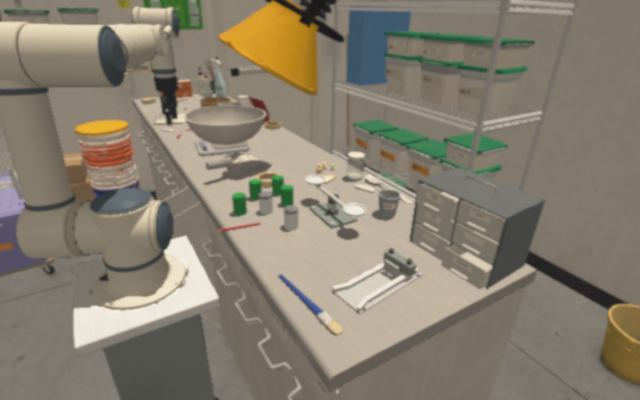

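View pics/top0.png

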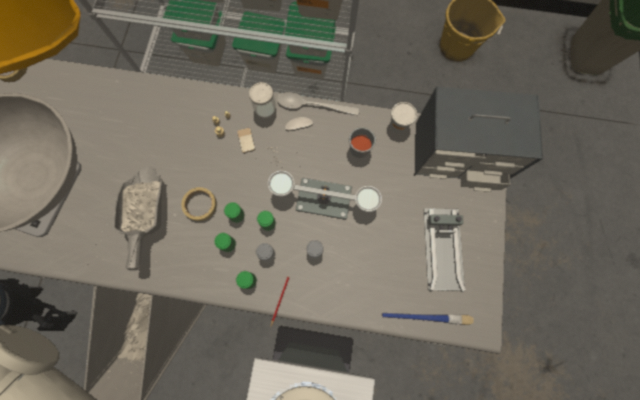

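The scene view shows the two grey pots at about (265,203) and (291,217), with green look-alikes around them. In the top view the pots are at (265,252) and (315,248), the pans at (281,184) and (368,199), and the keeper at (444,250) with its block at (443,218). Next I'll measure positions.

```bash
cat > h.py <<'E'
import numpy as np,cv2
def pts(d):
    K=d["camera_matrix"];R=d["R"];t=d["t"];z=d["depth"]
    v,u=np.mgrid[:400,:640]
    c=np.stack([(u-K[0,2])/K[0,0]*z,(v-K[1,2])/K[1,1]*z,z],-1)
    return (c-t)@R
def ray(d,u,v,h):
    K=d["camera_matrix"];R=d["R"];t=d["t"]
    o=-R.T@t; k=R.T@np.array([(u-K[0,2])/K[0,0],(v-K[1,2])/K[1,1],1.])
    return o+k*(h-o[2])/k[2]
E
python3 - <<'E'
from h import *
d=dict(np.load("top0.npz"));P=pts(d)
print("cam",-d["R"].T@d["t"])
crop=d["image"][150:300,210:500,::-1]; cv2.imwrite("pics/c1.png",cv2.resize(crop,None,fx=2.75,fy=2.75,interpolation=cv2.INTER_CUBIC))
for n,(u,v) in dict(p1=(265,252),p2=(315,248),panl=(281,184),panr=(368,199),piv=(325,190),block=(443,218),floor=(445,260),table=(400,240)).items():
    print(n,np.round(P[v-2:v+3,u-2:u+3].reshape(-1,3).mean(0),4))
# pots: points with z in 60..75mm and near
Z=P[...,2]
for n,(u,v) in dict(p1=(265,250),p2=(315,246)).items():
    m=np.zeros(Z.shape,bool);m[v-14:v+14,u-14:u+14]=1
    m&=(Z>.06)&(Z<.075)
    q=P[m];print(n,len(q),q.mean(0),q.min(0),q.max(0))
    vv,uu=np.nonzero(m);(c,rad)=cv2.minEnclosingCircle(np.stack([uu,vv],1).astype(np.float32));print(c,rad,ray(d,*c,.068))
for n,(u,v) in dict(panl=(281,184),panr=(368,199)).items():
    m=np.zeros(Z.shape,bool);m[v-18:v+18,u-18:u+18]=1
    m&=(Z>.068)&(Z<.095)
    m=m.astype(np.uint8)
    m=cv2.morphologyEx(m,cv2.MORPH_OPEN,np.ones((9,9)))>0
    q=P[m];print(n,len(q),q.mean(0),q.min(0),q.max(0))
    vv,uu=np.nonzero(m);(c,rad)=cv2.minEnclosingCircle(np.stack([uu,vv],1).astype(np.float32));print(c,rad,ray(d,*c,.084))
E
```

```text
cam [0.33042304 0.02511567 1.0383974 ]
p1 [0.4195 0.1754 0.0682]
p2 [0.4508 0.0474 0.0685]
panl [0.6062 0.1664 0.0811]
panr [ 0.6038 -0.0731  0.0756]
piv [0.6119 0.0459 0.0698]
block [ 0.5914 -0.2868  0.0467]
floor [ 0.4839 -0.3146  0.004 ]
table [ 5.203e-01 -1.855e-01  3.000e-04]
p1 227 [0.42198471 0.17726685 0.06729444] [0.40036624 0.15573065 0.06006819] [0.44399211 0.1990468  0.07282688]
(264.47100830078125, 251.0072479248047) 8.529082298278809 [0.42181964 0.17729342 0.068     ]
p2 225 [0.45059724 0.0478649  0.06718574] [0.42957033 0.02573571 0.0604137 ] [0.47354602 0.06961924 0.07316652]
(314.83758544921875, 248.09872436523438) 8.428020477294922 [0.45055996 0.04775586 0.068     ]
panl 341 [0.60510772 0.16760962 0.08154979] [0.57403338 0.14042932 0.07532396] [0.63493589 0.19738567 0.0897275 ]
(280.81915283203125, 182.47872924804688) 12.6326322555542 [0.60950443 0.167239   0.084     ]
panr 500 [ 0.60738343 -0.07385158  0.07643206] [ 0.5722886  -0.10631177  0.06968847] [ 0.64074343 -0.04077482  0.08514815]
(368.229736328125, 198.229736328125) 13.129288673400879 [ 0.60364396 -0.07262028  0.084     ]
```

View pics/c1.png

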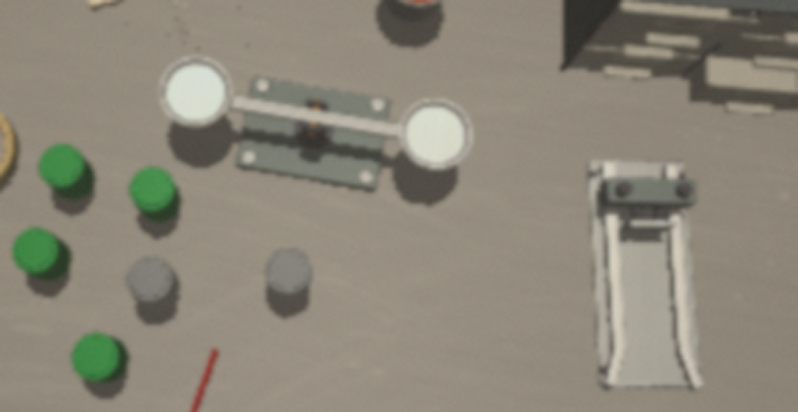

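Run:
```python
from h import *
d=dict(np.load("top0.npz"))
for n,(a,b,c,e) in dict(k=(200,300,415,475),b=(165,225,260,390)).items():
    f=6
    crop=d["image"][a:b,c:e,::-1]; cv2.imwrite(f"pics/z{n}.png",cv2.resize(crop,None,fx=f,fy=f,interpolation=cv2.INTER_CUBIC))
```

```text
(no output)
```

View pics/zk.png

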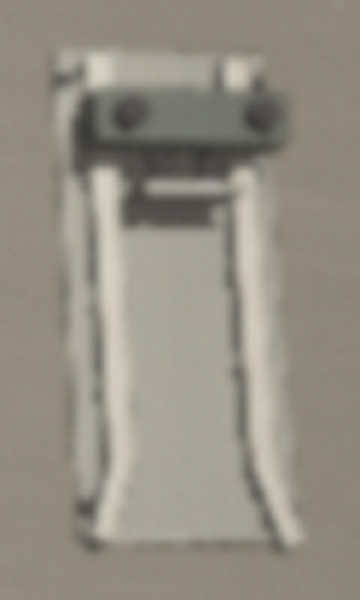

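View pics/zb.png

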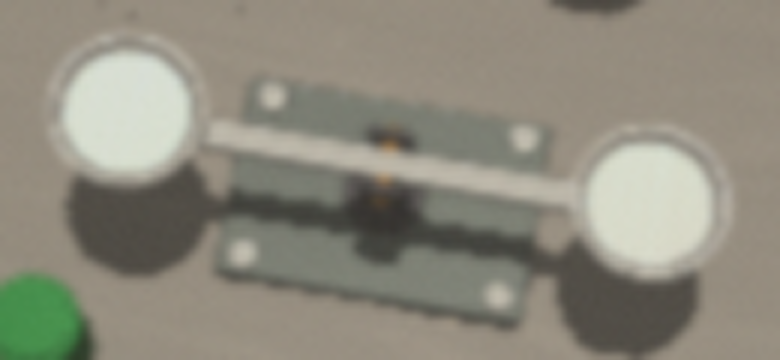

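Run:
```python
from h import *
d=dict(np.load("top0.npz"))
zk=lambda x,y,h: np.round(ray(d,415+(x+.5)/6-.5,200+(y+.5)/6-.5,h),4)
zb=lambda x,y,h: np.round(ray(d,260+(x+.5)/6-.5,165+(y+.5)/6-.5,h),4)
for p in [(105,180,.016),(118,430,.016),(243,180,.016),(257,430,.016),(58,52,.004),(80,542,.004),(300,542,.004),(145,187,.042),(235,187,.042)]: print(p,zk(*p))
for p in [(127,110,.084),(127,112,.078),(652,203,.084),(650,204,.078),(127,110,.087),(652,203,.081)]: print(p,zb(*p))
for p in [(272,97,.01),(525,138,.01),(242,253,.01),(497,296,.01)]: print('screw',zb(*p))
s=dict(np.load("scene0.npz"))
cv2.imwrite("pics/s1.png",cv2.resize(s["image"][140:320,220:440,::-1],None,fx=3.3,fy=3.3,interpolation=cv2.INTER_CUBIC))
```

```text
(105, 180, 0.016) [ 0.5612 -0.2686  0.016 ]
(118, 430, 0.016) [ 0.4468 -0.2838  0.016 ]
(243, 180, 0.016) [ 0.5716 -0.3326  0.016 ]
(257, 430, 0.016) [ 0.4569 -0.3465  0.016 ]
(58, 52, 0.004) [ 0.6228 -0.2445  0.004 ]
(80, 542, 0.004) [ 0.3952 -0.2743  0.004 ]
(300, 542, 0.004) [ 0.4112 -0.3734  0.004 ]
(145, 187, 0.042) [ 0.5551 -0.2794  0.042 ]
(235, 187, 0.042) [ 0.5617 -0.3201  0.042 ]
(127, 110, 0.084) [0.6083 0.1672 0.084 ]
(127, 112, 0.078) [0.6091 0.1679 0.078 ]
(652, 203, 0.084) [ 0.6031 -0.0727  0.084 ]
(650, 204, 0.078) [ 0.6042 -0.0725  0.078 ]
(127, 110, 0.087) [0.6074 0.1667 0.087 ]
(652, 203, 0.081) [ 0.604 -0.073  0.081]
screw [0.6477 0.1096 0.01  ]
screw [ 0.6468 -0.0153  0.01  ]
screw [0.5681 0.1106 0.01  ]
screw [ 0.5669 -0.013   0.01  ]
```

View pics/s1.png

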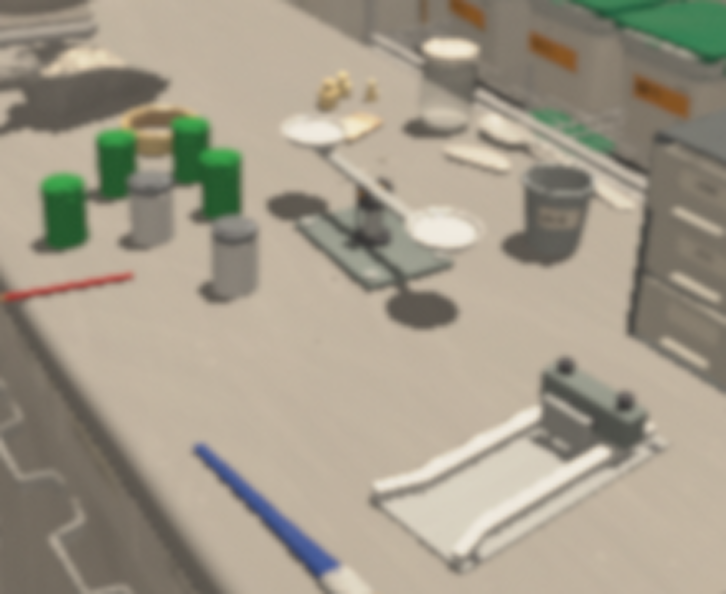

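```bash
cat >> h.py <<'E'
from scipy.spatial.transform import Rotation as Ro
def go(target,yaw=None):
    """units from measured pose to target (world TCP pos; yaw= angle of tool y axis mod pi)"""
    from bench import r
    s=r.read_state();R=Ro.from_quat(s["eef_rot"]).as_matrix()
    d=R.T@(np.array(target)-s["ee_pos"])/.03
    sp=0
    if yaw is not None:
        # desired tool y in world
        best=None
        y=np.array([np.cos(yaw),np.sin(yaw),0])
        for sg in (1,-1):
            yl=R.T@(sg*y); a=np.degrees(np.arctan2(yl[2],yl[1]))/6
            if best is None or abs(a)<abs(best): best=a
        sp=best
    print("t",round(s["time_s"],2),"pos",np.round(s["ee_pos"],4),"F",np.round(s["contact_force"],2),"w",round(s["grip_width"],4))
    print("toolx",np.round(R[:,0],3),"tooly",np.round(R[:,1],3),"toolz",np.round(R[:,2],3),"j6",round(s["joint_pos"][5],2))
    print("UNITS",np.round(d,3),"spin",round(sp,2))
E
python3 - <<'E'
from h import *
go([0.4506,0.0478,0.15],np.pi/2)
E
```

```text
t 0.1 pos [0.2295 0.5541 0.2303] F [-0.48 -0.24 -0.75] w 0.0853
toolx [-0.001 -0.002 -1.   ] tooly [ 0.383  0.924 -0.002] toolz [ 0.924 -0.383 -0.   ] j6 -0.06
UNITS [  2.697 -12.766  13.267] spin -3.75
```

Request:
play_rows(
  commands=[0,-0.3,0.3,-0.1,0,-0.8,0.8,-0.4,0,-1.5,1.5,-0.8,0,-2.3,2.4,-1.2,0,-3.1,3.2,-1.7,0,-3.9,4,-2.2,0,-4.7,4.9,-2.7,0,-5.5,5.7,-3.1,0,-6.3,6.5,-3.4,0,-7.1,7.4,-3.6,0,-7.8,8.1,-3.75,0,-8.4,8.7,-3.75],
  claw=1,
)

```text
time_s: 1.1
ee_pos: [0.3747, 0.2196, 0.2309]
eef_rot: [-0.0, 0.707, -0.0, 0.707]
contact_force: [0.6, -0.3, -0.6]
grip_width: 0.0854
```

Run:
```python
from h import *
go([0.4506,0.0478,0.15],np.pi/2)
```

```text
t 1.1 pos [0.3747 0.2196 0.2309] F [ 0.58 -0.29 -0.62] w 0.0854
toolx [-0.    -0.001 -1.   ] tooly [ 0.     1.    -0.001] toolz [ 1. -0. -0.] j6 -1.12
UNITS [ 2.7   -5.724  2.532] spin -0.0
```

Request:
play_rows(
  commands=[0.1,-0.4,0.2,0,0.3,-1.2,0.5,0,0.6,-2,0.9,0,0.9,-2.8,1.2,0,1.2,-3.6,1.6,0,1.5,-4.4,2,0,1.8,-5,2.2,0,2.1,-5.5,2.4,0,2.4,-5.7,2.5,0,2.6,-5.72,2.53,0,2.7,-5.72,2.53,0,2.7,-5.72,2.53,0],
)

```text
time_s: 2.1
ee_pos: [0.4496, 0.0508, 0.1493]
eef_rot: [-0.0, 0.708, 0.0, 0.706]
contact_force: [0.9, -0.4, -0.3]
grip_width: 0.0853
```

Run:
```python
from h import *
from bench import vision
go([0.4506,0.0478,0.026],np.pi/2)
for n in ["top","wrist"]:
    d=vision.snapshot(n);cv2.imwrite(f"pics/{n}1.png",d["image"][:,:,::-1]);np.savez(n+"1.npz",**d)
```

```text
t 2.1 pos [0.4496 0.0508 0.1493] F [ 0.86 -0.38 -0.33] w 0.0853
toolx [-0.002  0.    -1.   ] tooly [-0.001  1.     0.   ] toolz [ 1.     0.001 -0.002] j6 -1.53
UNITS [ 4.111 -0.101  0.04 ] spin 0.01
```

View pics/wrist1.png

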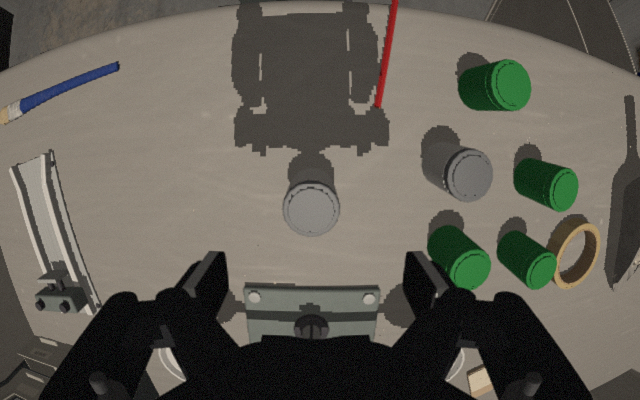

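View pics/top1.png

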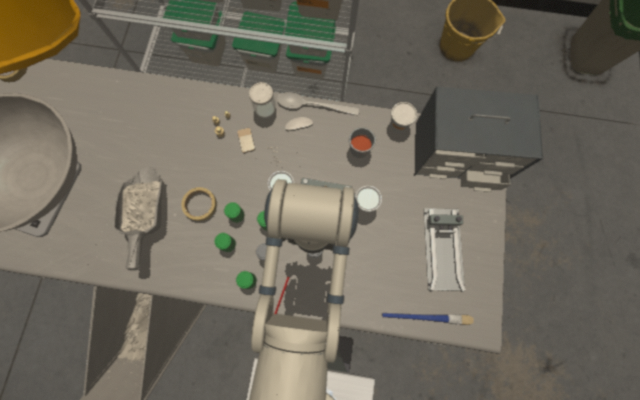

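The wrist view shows the pot lid at (311,208), between the open fingers. I'll cross-check its position with the fisheye model.

```bash
cat >> h.py <<'E'
def fray(d,u,v,h):
    K=d["camera_matrix"];R=d["R"];t=d["t"]
    x=(u-K[0,2])/K[0,0];y=(v-K[1,2])/K[1,1];th=np.hypot(x,y)
    k=R.T@np.array([np.sin(th)*x/th,np.sin(th)*y/th,np.cos(th)]);o=-R.T@t
    return np.round(o+k*(h-o[2])/k[2],4)
def ell(d,u,v,w=35,lo=85,h=.068):
    pass
E
python3 - <<'E'
from h import *
d=dict(np.load("wrist1.npz"))
print(d["camera_matrix"],-d["R"].T@d["t"])
for u,v in [(311,208),(312,182),(311,236),(283,208),(340,208),(470,174)]: print(fray(d,u,v,.068))
E
```

```text
[[309.70691629   0.         315.18272387]
 [  0.         309.70691629 203.30686877]
 [  0.           0.           1.        ]] [0.3821611  0.05035384 0.29281464]
[0.4495 0.0474 0.068 ]
[0.4294 0.0482 0.068 ]
[0.4723 0.0473 0.068 ]
[0.4495 0.0261 0.068 ]
[0.4495 0.0694 0.068 ]
[0.4212 0.1749 0.068 ]
```

Request:
play_rows(
  commands=[0.3,-0.1,0.03,0,0.8,-0.1,0.03,0,1.4,-0.1,0.03,0,2,-0.1,0.03,0,2.6,-0.1,0.03,0,3.1,-0.1,0.03,0,3.5,-0.1,0.03,0,3.8,-0.1,0.03,0,4,-0.1,0.03,0,4.1,-0.1,0.03,0,4.1,-0.1,0.03,0,4.1,-0.1,0.03,0],
)

```text
time_s: 3.2
ee_pos: [0.4515, 0.047, 0.0279]
eef_rot: [0.0, 0.707, -0.0, 0.707]
contact_force: [-0.2, 0.0, -0.1]
grip_width: 0.0852
```

Request:
play_rows(
  commands=[0,0,0,0,0,0,0,0,0,0,0,0,0,0,0,0,0,0,0,0,0,0,0,0,0,0,0,0,0,0,0,0],
  claw=-0.1,
  squeeze=25,
)

```text
time_s: 3.87
ee_pos: [0.4514, 0.0471, 0.0278]
eef_rot: [0.0, 0.707, 0.0, 0.707]
contact_force: [-1.1, 0.7, 4.6]
grip_width: 0.0437
```

Request:
play_rows(
  commands=[-0.1,0,0,0,-0.3,0,0,0,-0.6,0,0,0,-1.1,0,0,0,-1.7,0,0,0,-2.3,0,0,0,-2.9,0,0,0,-3.3,0,0,0,-3.6,0,0,0,-3.8,0,0,0,-3.8,0,0,0],
  claw=-0.3,
)

```text
time_s: 4.78
ee_pos: [0.4515, 0.047, 0.1424]
eef_rot: [0.0, 0.707, -0.0, 0.708]
contact_force: [0.2, -0.5, -2.1]
grip_width: 0.0441
```

Run:
```python
from h import *
from bench import vision
go([0.6045,-0.0727,0.128],np.pi/2)
for n in ["scene"]:
    d=vision.snapshot(n);cv2.imwrite(f"pics/{n}2.png",cv2.resize(d["image"][140:320,220:440,::-1],None,fx=3.3,fy=3.3,interpolation=cv2.INTER_CUBIC))
```

```text
t 4.78 pos [0.4515 0.047  0.1424] F [ 0.17 -0.51 -2.12] w 0.0441
toolx [ 0.002  0.    -1.   ] tooly [0. 1. 0.] toolz [ 1.    -0.     0.002] j6 -1.54
UNITS [ 0.488 -3.99   5.098] spin -0.0
```

View pics/scene2.png

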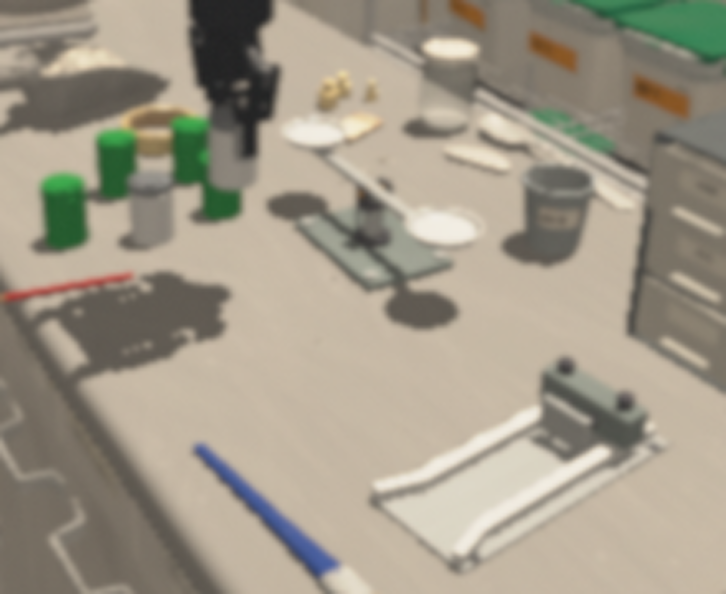

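The pot is held clear at (230,150) in the crop. Moving it over the right pan.

Request:
play_rows(
  commands=[0,-0.2,0.2,0,0,-0.5,0.6,0,0,-0.9,1.2,0,0,-1.4,1.8,0,0,-1.9,2.5,0,0,-2.5,3.2,0,0,-3,3.9,0,0,-3.4,4.4,0,0,-3.7,4.8,0,0,-3.9,5,0,0,-4,5.13,0,0,-4,5.13,0],
)

```text
time_s: 5.83
ee_pos: [0.605, -0.0737, 0.14]
eef_rot: [0.0, 0.708, -0.0, 0.706]
contact_force: [-0.1, -0.5, -2.3]
grip_width: 0.0442
```

Request:
play_rows(
  commands=[0.1,0,0,0,0.3,0,0,0,0.5,0,0,0,0.7,0,0,0,0.8,0,0,0,0.8,0,0,0],
)

```text
time_s: 6.33
ee_pos: [0.6042, -0.0726, 0.1157]
eef_rot: [0.0, 0.708, 0.0, 0.706]
contact_force: [-1.0, -0.1, -1.7]
grip_width: 0.0442
```

Run:
```python
from h import *
from bench import vision
go([0.6055,-0.0727,0.106],np.pi/2)
for n in ["scene","wrist"]:
    d=vision.snapshot(n);im=d["image"][...,::-1]
    if n=="scene": im=cv2.resize(im[150:250,290:400],None,fx=6,fy=6,interpolation=cv2.INTER_CUBIC)
    cv2.imwrite(f"pics/{n}3.png",im);np.savez(n+"3.npz",**d)
```

```text
t 6.33 pos [ 0.6042 -0.0726  0.1157] F [-1.01 -0.05 -1.74] w 0.0442
toolx [-0.002  0.    -1.   ] tooly [-0.  1.  0.] toolz [ 1.     0.    -0.002] j6 -1.75
UNITS [ 0.324 -0.002  0.044] spin 0.0
```

View pics/scene3.png

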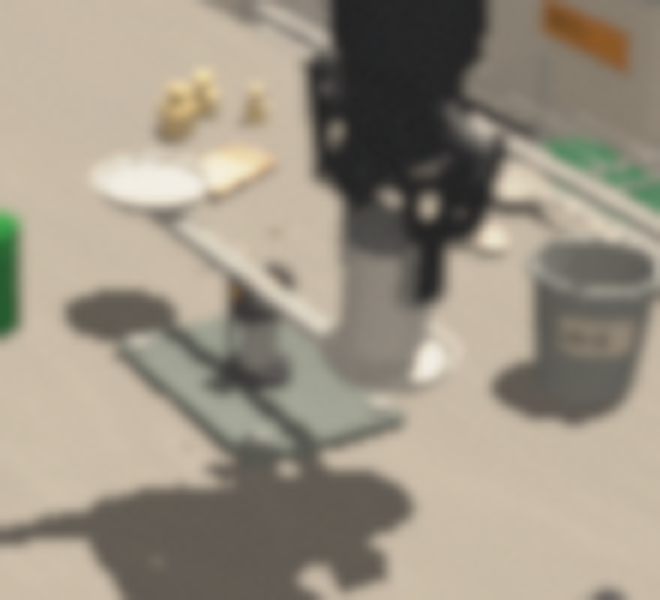

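View pics/wrist3.png

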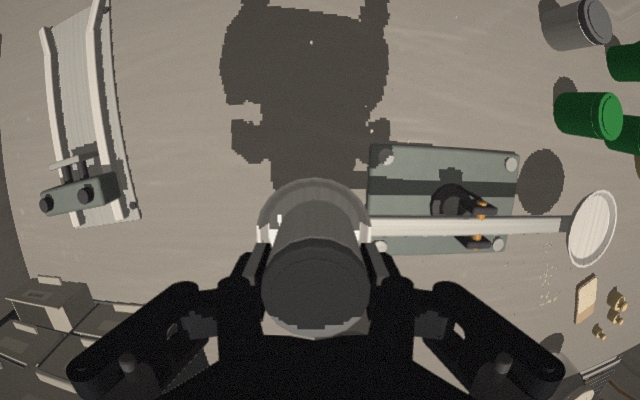

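Run:
```python
from h import *
d=dict(np.load("wrist3.npz"))
print(-d["R"].T@d["t"])
for u,v,h in [(314,178,.084),(257,235,.084),(370,235,.084),(314,202,.088),(591,190,.084),(591,265,.084),(589,228,.084)]: print(u,v,fray(d,u,v,h))
```

```text
[ 0.53690749 -0.07319825  0.25924495]
314 178 [ 0.5712 -0.0738  0.084 ]
257 235 [ 0.6067 -0.1089  0.084 ]
370 235 [ 0.6066 -0.0394  0.084 ]
314 202 [ 0.5845 -0.0738  0.088 ]
591 190 [0.5752 0.1486 0.084 ]
591 265 [0.6444 0.1768 0.084 ]
589 228 [0.6079 0.1571 0.084 ]
```

Request:
play_rows(
  commands=[0.05,-0.02,0.03,0,0.12,-0.03,0.05,0,0.18,-0.03,0.05,0,0.23,-0.03,0.05,0,0.28,-0.03,0.05,0,0.32,-0.03,0.05,0,0.34,-0.03,0.05,0,0.36,-0.03,0.05,0,0.38,-0.03,0.05,0,0.4,-0.03,0.05,0],
)

```text
time_s: 7.27
ee_pos: [0.6066, -0.0739, 0.1053]
eef_rot: [0.0, 0.707, -0.0, 0.707]
contact_force: [-0.7, -0.7, -2.4]
grip_width: 0.0442
```

Request:
play_rows(
  commands=[0.04,0,-0.03,0,0.08,0,-0.03,0,0.12,0,-0.03,0,0.15,0,-0.03,0,0.15,0,-0.03,0],
)

```text
time_s: 7.68
ee_pos: [0.6055, -0.0739, 0.1004]
eef_rot: [0.0, 0.707, 0.0, 0.707]
contact_force: [0.1, 0.1, -2.2]
grip_width: 0.0443
```

Request:
play_rows(
  commands=[0.03,0,0,0,0.06,0,0,0,0.06,0,0,0,0.06,0,0,0],
)

```text
time_s: 8.02
ee_pos: [0.6057, -0.0739, 0.0996]
eef_rot: [-0.0, 0.707, -0.0, 0.707]
contact_force: [-1.3, 0.5, 2.8]
grip_width: 0.044
```

Run:
```python
from h import *
from bench import vision
go([0.6055,-0.0727,0.106],np.pi/2)
for n in ["scene"]:
    d=vision.snapshot(n);im=d["image"][...,::-1]
    if n=="scene": im=cv2.resize(im[150:250,290:400],None,fx=6,fy=6,interpolation=cv2.INTER_CUBIC)
    cv2.imwrite(f"pics/{n}4.png",im);np.savez(n+"4.npz",**d)
```

```text
t 8.02 pos [ 0.6057 -0.0739  0.0996] F [-1.35  0.49  2.81] w 0.044
toolx [ 0.001 -0.    -1.   ] tooly [ 0.  1. -0.] toolz [ 1.    -0.     0.001] j6 -1.75
UNITS [-0.212  0.039 -0.006] spin -0.0
```

View pics/scene4.png

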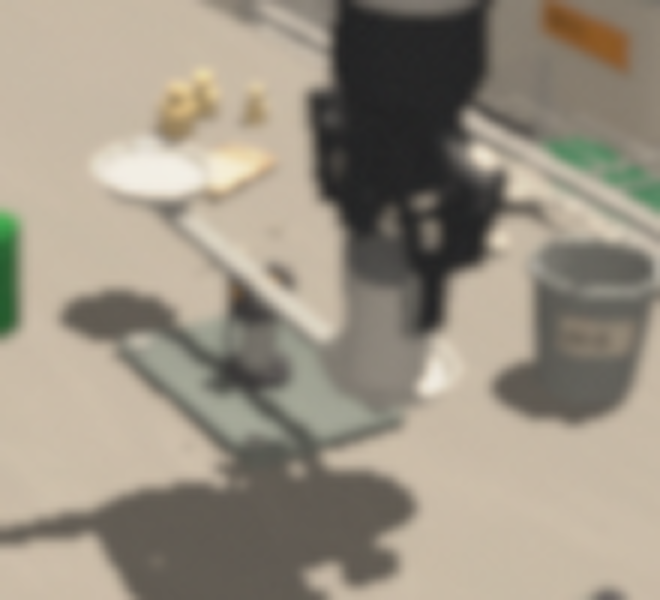

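Request:
play_rows(
  commands=[0,0,0,0,0,0,0,0,0,0,0,0],
  claw=0.12,
)

```text
time_s: 8.32
ee_pos: [0.6057, -0.0742, 0.0989]
eef_rot: [-0.0, 0.707, -0.0, 0.707]
contact_force: [-0.7, -1.6, 0.8]
grip_width: 0.0475
```

Request:
play_rows(
  commands=[0,0,0,0,0,0,0,0,0,0,0,0,0,0,0,0,0,0,0,0,0,0,0,0],
  claw=1,
)

```text
time_s: 8.82
ee_pos: [0.6056, -0.0738, 0.0989]
eef_rot: [0.0, 0.707, 0.0, 0.707]
contact_force: [-0.4, -0.1, 0.2]
grip_width: 0.0856
```

Request:
play_rows(
  commands=[-0.1,0,0,0,-0.4,0,0,0,-0.9,0,0,0,-1.5,0,0,0,-2.2,0,0,0,-2.9,0,0,0,-3.5,0,0,0,-3.7,0,0,0,-3.7,0,0,0],
)

```text
time_s: 9.57
ee_pos: [0.6065, -0.0741, 0.2131]
eef_rot: [-0.0, 0.705, -0.0, 0.709]
contact_force: [-0.2, -0.7, -0.8]
grip_width: 0.0855
```

Run:
```python
from h import *
from bench import vision
go([0.4228,0.1765,0.15],np.pi/2)
for n in ["scene"]:
    d=vision.snapshot(n);im=d["image"][...,::-1]
    if n=="scene": im=cv2.resize(im[150:250,290:400],None,fx=6,fy=6,interpolation=cv2.INTER_CUBIC)
    cv2.imwrite(f"pics/{n}5.png",im);np.savez(n+"5.npz",**d)
```

```text
t 9.57 pos [ 0.6065 -0.0741  0.2131] F [-0.21 -0.69 -0.83] w 0.0855
toolx [ 0.005 -0.001 -1.   ] tooly [ 0.     1.    -0.001] toolz [ 1.    -0.     0.005] j6 -1.75
UNITS [ 2.068  8.354 -6.134] spin -0.0
```

View pics/scene5.png

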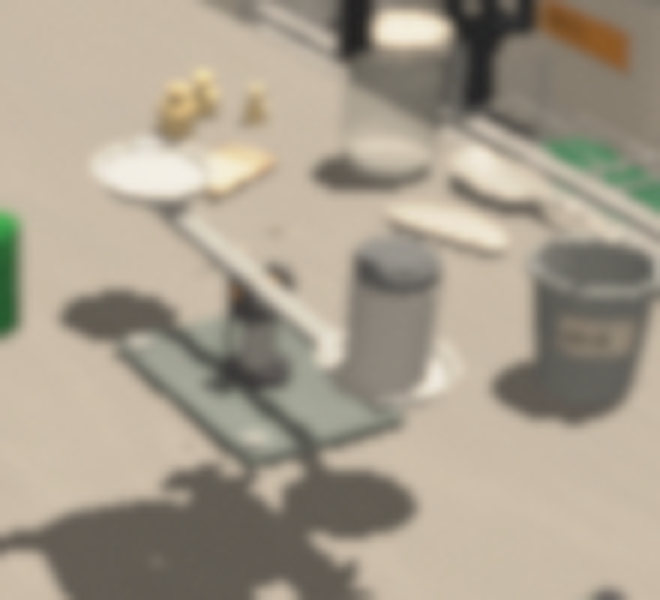

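The pot is standing in the lowered right pan, at about (395,320). Next, the second pot.

Request:
play_rows(
  commands=[0,0.3,-0.2,0,0,0.9,-0.6,0,0,1.7,-1.2,0,0.1,2.6,-1.9,0,0.3,3.5,-2.6,0,0.6,4.4,-3.3,0,0.9,5.3,-3.9,0,1.2,6.2,-4.6,0,1.5,7,-5.2,0,1.8,7.7,-5.7,0,2,8.2,-6,0,2.07,8.35,-6.13,0],
)

```text
time_s: 10.62
ee_pos: [0.4187, 0.1784, 0.1449]
eef_rot: [-0.001, 0.709, 0.001, 0.706]
contact_force: [-0.1, 0.4, 0.0]
grip_width: 0.0855
```

Run:
```python
from h import *
from bench import vision
go([0.4228,0.1765,0.028],np.pi/2)
d=vision.snapshot("wrist");cv2.imwrite("pics/wrist6.png",d["image"][:,:,::-1]);np.savez("wrist6.npz",**d)
```

```text
t 10.62 pos [0.4187 0.1784 0.1449] F [-0.12  0.43  0.01] w 0.0855
toolx [-0.005 -0.    -1.   ] tooly [-0.003  1.    -0.   ] toolz [ 1.     0.003 -0.005] j6 -1.25
UNITS [ 3.897 -0.063  0.154] spin 0.03
```

View pics/wrist6.png

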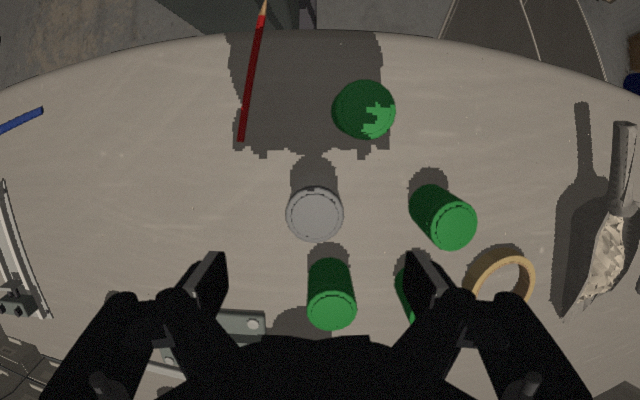

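Run:
```python
from h import *
d=dict(np.load("wrist6.npz"))
for u,v,h in [(315,213,.068),(315,186,.068),(315,242,.068),(285,213,.068),(345,213,.068),(332,308,.068),(455,230,.068)]: print(u,v,fray(d,u,v,h))
go([0.4228,0.1765,0.028],np.pi/2)
```

```text
315 213 [0.4204 0.1779 0.068 ]
315 186 [0.3998 0.1779 0.068 ]
315 242 [0.4437 0.178  0.068 ]
285 213 [0.4205 0.1555 0.068 ]
345 213 [0.4203 0.2003 0.068 ]
332 308 [0.5053 0.1926 0.068 ]
455 230 [0.4351 0.292  0.068 ]
t 10.67 pos [0.419  0.1781 0.1453] F [ 0.1   0.55 -0.98] w 0.085
toolx [-0.004 -0.001 -1.   ] tooly [-0.003  1.    -0.001] toolz [ 1.     0.003 -0.004] j6 -1.25
UNITS [ 3.909 -0.051  0.141] spin 0.03
```

Request:
play_rows(
  commands=[0.3,0,0.1,0,0.8,0,0.13,0,1.4,0,0.13,0,2,0,0.13,0,2.6,0,0.13,0,3.1,0,0.13,0,3.5,0,0.13,0,3.75,0,0.13,0,3.85,0,0.13,0,3.9,0,0.13,0,3.9,0,0.13,0],
)

```text
time_s: 11.58
ee_pos: [0.4261, 0.1765, 0.0312]
eef_rot: [0.0, 0.707, -0.0, 0.707]
contact_force: [0.6, -0.6, 0.3]
grip_width: 0.0851
```

Request:
play_rows(
  commands=[0,0,0,0,0,0,0,0,0,0,0,0,0,0,0,0,0,0,0,0,0,0,0,0,0,0,0,0,0,0,0,0],
  claw=-0.3,
  squeeze=25,
)

```text
time_s: 12.25
ee_pos: [0.4261, 0.1768, 0.0317]
eef_rot: [0.0, 0.707, 0.0, 0.708]
contact_force: [0.1, -0.0, 6.6]
grip_width: 0.0444
```

Request:
play_rows(
  commands=[-0.1,0,0,0,-0.3,0,0,0,-0.6,0,0,0,-1.1,0,0,0,-1.7,0,0,0,-2.3,0,0,0,-2.9,0,0,0,-3.4,0,0,0,-3.8,0,0,0,-4,0,0,0,-4.1,0,0,0,-4.1,0,0,0],
)

```text
time_s: 13.25
ee_pos: [0.4257, 0.1766, 0.1542]
eef_rot: [0.0, 0.707, 0.0, 0.707]
contact_force: [0.5, 0.7, -1.2]
grip_width: 0.0442
```

Run:
```python
from h import *
go([0.607,0.1672,0.15],np.pi/2)
```

```text
t 13.25 pos [0.4257 0.1766 0.1542] F [ 0.46  0.72 -1.23] w 0.0442
toolx [ 0.  0. -1.] tooly [0. 1. 0.] toolz [ 1. -0.  0.] j6 -1.25
UNITS [ 0.142 -0.313  6.042] spin -0.0
```

Request:
play_rows(
  commands=[0,0,0.2,0,0,0,0.6,0,0,-0.05,1.2,0,0,-0.1,1.9,0,0,-0.15,2.7,0,0,-0.2,3.5,0,0,-0.25,4.3,0,0,-0.3,5,0,0,-0.3,5.6,0,0,-0.3,6,0,0,-0.3,6.15,0,0,-0.3,6.15,0],
)

```text
time_s: 14.25
ee_pos: [0.6104, 0.1672, 0.1518]
eef_rot: [-0.0, 0.708, -0.0, 0.706]
contact_force: [0.1, -0.5, -2.1]
grip_width: 0.0444
```

Request:
play_rows(
  commands=[0.1,0,0,0,0.3,0,0,0,0.5,0,0,0,0.6,0,0,0,0.6,0,0,0],
)

```text
time_s: 14.67
ee_pos: [0.6091, 0.1676, 0.1344]
eef_rot: [-0.0, 0.708, -0.0, 0.706]
contact_force: [-0.6, 0.0, -0.7]
grip_width: 0.0442
```

Run:
```python
from h import *
from bench import vision
go([0.611,0.1672,0.13],np.pi/2)
for n in ["scene","wrist"]:
    d=vision.snapshot(n);im=d["image"][...,::-1]
    if n=="scene": im=cv2.resize(im[150:250,290:400],None,fx=6,fy=6,interpolation=cv2.INTER_CUBIC)
    cv2.imwrite(f"pics/{n}7.png",im);np.savez(n+"7.npz",**d)
```

```text
t 14.67 pos [0.6091 0.1676 0.1344] F [-0.61  0.03 -0.73] w 0.0442
toolx [-0.002 -0.    -1.   ] tooly [-0.  1. -0.] toolz [ 1.     0.    -0.002] j6 -1.36
UNITS [ 0.146 -0.012  0.062] spin 0.0
```

View pics/scene7.png

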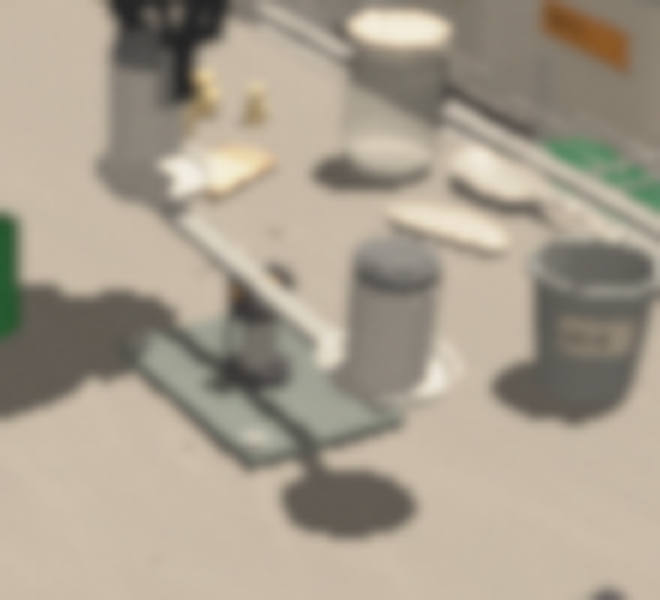

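View pics/wrist7.png

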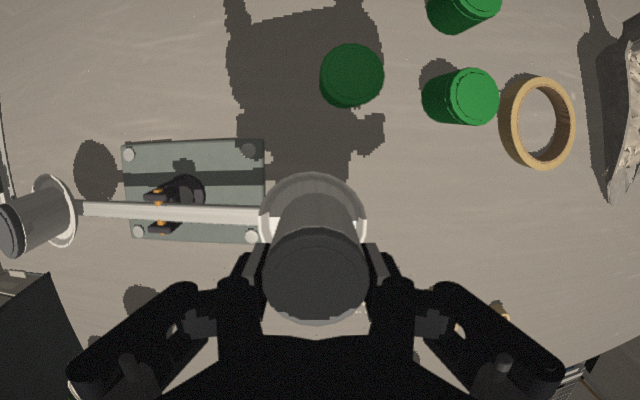

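Run:
```python
from h import *
d=dict(np.load("wrist7.npz"))
for u,v,h in [(312,172,.091),(258,228,.091),(367,228,.091),(317,192,.1027)]: print(u,v,fray(d,u,v,h))
```

```text
312 172 [0.5747 0.1653 0.091 ]
258 228 [0.6113 0.13   0.091 ]
367 228 [0.6112 0.2009 0.091 ]
317 192 [0.5845 0.1683 0.1027]
```

Request:
play_rows(
  commands=[0.05,-0.03,0.05,0,0.12,-0.05,0.1,0,0.2,-0.05,0.1,0,0.28,-0.05,0.1,0,0.35,-0.05,0.1,0,0.4,-0.05,0.1,0,0.44,-0.05,0.1,0,0.48,-0.05,0.1,0,0.5,-0.05,0.1,0,0.5,-0.05,0.1,0],
)

```text
time_s: 15.6
ee_pos: [0.6131, 0.1661, 0.1207]
eef_rot: [-0.0, 0.707, -0.0, 0.707]
contact_force: [-0.7, -0.7, -0.7]
grip_width: 0.0442
```

Request:
play_rows(
  commands=[0.02,0,0,0,0.04,0,0,0,0.06,0,0,0,0.06,0,0,0],
)

```text
time_s: 15.93
ee_pos: [0.6131, 0.1661, 0.119]
eef_rot: [0.0, 0.707, -0.0, 0.707]
contact_force: [0.3, 0.4, -1.2]
grip_width: 0.0447
```

Run:
```python
from h import *
from bench import vision
go([0.612,0.166,0.1167],np.pi/2)
for n in ["scene","wrist"]:
    d=vision.snapshot(n);im=d["image"][...,::-1]
    if n=="scene": im=cv2.resize(im[150:250,290:400],None,fx=6,fy=6,interpolation=cv2.INTER_CUBIC)
    cv2.imwrite(f"pics/{n}8.png",im);np.savez(n+"8.npz",**d)
```

```text
t 15.93 pos [0.6131 0.1661 0.119 ] F [ 0.33  0.38 -1.24] w 0.0447
toolx [-0. -0. -1.] tooly [ 0.  1. -0.] toolz [ 1. -0. -0.] j6 -1.36
UNITS [ 0.076 -0.003 -0.036] spin -0.0
```

View pics/scene8.png

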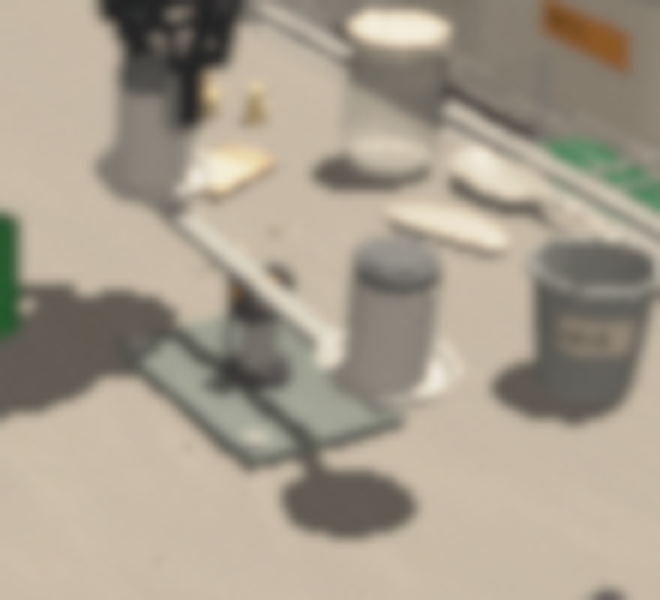

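View pics/wrist8.png

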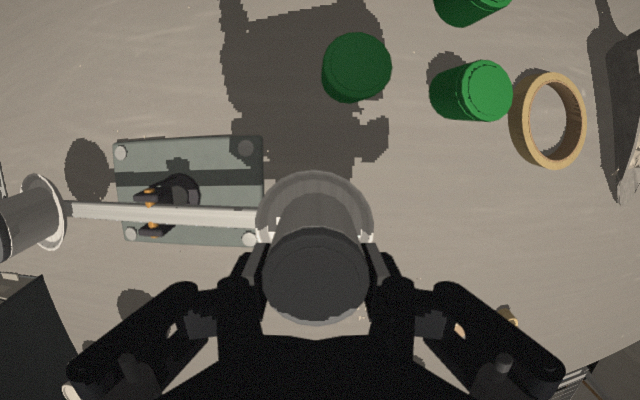

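Request:
play_rows(
  commands=[0.03,0,0,0,0.06,0,0,0,0.08,0,0,0,0.08,0,0,0,0.08,0,0,0],
)

```text
time_s: 16.45
ee_pos: [0.6133, 0.1662, 0.1169]
eef_rot: [0.0, 0.707, 0.0, 0.707]
contact_force: [-0.1, 0.5, 1.0]
grip_width: 0.0445
```

Run:
```python
from h import *
from bench import vision
d=vision.snapshot("wrist")
for u,v,h in [(312,172,.091)]: pass
go([0.612,0.166,0.1167],np.pi/2)
```

```text
t 16.5 pos [0.6132 0.1662 0.1169] F [-0.31  0.78  0.32] w 0.0444
toolx [ 0.  0. -1.] tooly [0. 1. 0.] toolz [ 1. -0.  0.] j6 -1.36
UNITS [ 0.008 -0.008 -0.041] spin -0.0
```

Contact: Fz rose by about 1.5–2 N with the underside at 85 mm, which is where the raised pan floor should be. Letting go softly.

Request:
play_rows(
  commands=[0,0,0,0,0,0,0,0,0,0,0,0],
  claw=0.12,
)

```text
time_s: 16.75
ee_pos: [0.6131, 0.1658, 0.1165]
eef_rot: [-0.0, 0.707, -0.0, 0.707]
contact_force: [-0.2, -0.6, 0.9]
grip_width: 0.0477
```

Request:
play_rows(
  commands=[0,0,0,0,0,0,0,0,0,0,0,0,0,0,0,0,0,0,0,0,0,0,0,0],
  claw=1,
)

```text
time_s: 17.25
ee_pos: [0.6131, 0.1661, 0.1166]
eef_rot: [0.0, 0.707, -0.0, 0.707]
contact_force: [0.3, -0.2, -0.2]
grip_width: 0.0854
```

Request:
play_rows(
  commands=[-0.1,0,0,0,-0.4,0,0,0,-0.9,0,0,0,-1.5,0,0,0,-2.2,0,0,0,-2.8,0,0,0,-3.2,0,0,0,-3.4,0,0,0,-3.4,0,0,0,-3.4,0,0,0,-3.4,0,0,0,-3.4,0,0,0],
)

```text
time_s: 18.25
ee_pos: [0.6127, 0.166, 0.2169]
eef_rot: [-0.0, 0.708, -0.0, 0.706]
contact_force: [-0.0, -0.3, -0.1]
grip_width: 0.0851
```

Run:
```python
from h import *
from bench import vision
go([0.612,-0.0741,0.15],np.pi/2)
for n in ["scene","wrist"]:
    d=vision.snapshot(n);im=d["image"][...,::-1]
    if n=="scene": im=cv2.resize(im[150:250,290:400],None,fx=6,fy=6,interpolation=cv2.INTER_CUBIC)
    cv2.imwrite(f"pics/{n}9.png",im);np.savez(n+"9.npz",**d)
```

```text
t 18.25 pos [0.6127 0.166  0.2169] F [-0.   -0.27 -0.12] w 0.0851
toolx [-0.003 -0.001 -1.   ] tooly [ 0.     1.    -0.001] toolz [ 1.    -0.    -0.003] j6 -1.36
UNITS [ 2.234 -8.001 -0.016] spin -0.0
```

View pics/scene9.png

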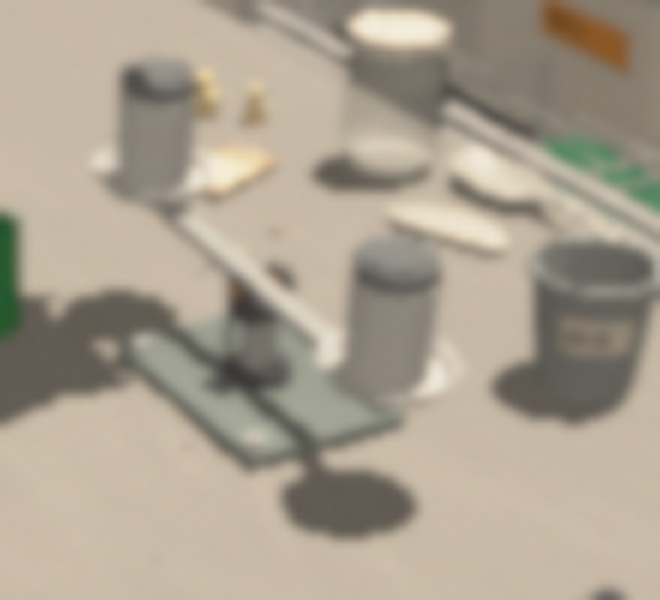

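View pics/wrist9.png

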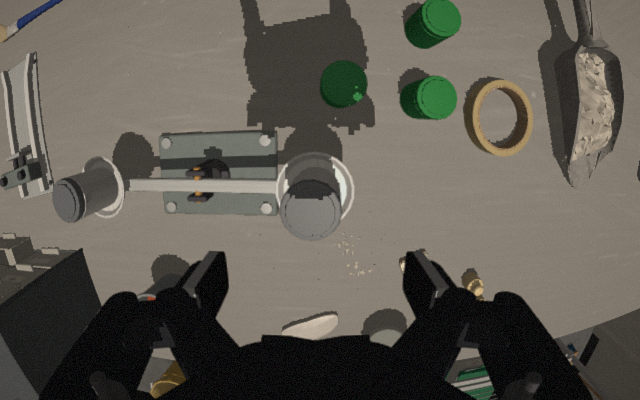

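At 1.75 s after release, the right pan (pot at (395,320)) is still down and the left pan (pot at (155,130)) is still up. The lifted-weight readings agree, at roughly −2.1 N against −1 N. So the pot on the right is the heavier one, and I'll fetch it.

Request:
play_rows(
  commands=[0,-0.2,0,0,0,-0.7,0,0,0,-1.4,0,0,0,-2.2,-0.1,0,0,-3.1,-0.1,0,0,-4,-0.1,0,0,-4.9,-0.2,0,0,-5.8,-0.2,0,0,-6.6,-0.2,0,0,-7.3,-0.23,0,0,-7.8,-0.23,0,0,-8,-0.23,0],
)

```text
time_s: 19.35
ee_pos: [0.6057, -0.077, 0.2186]
eef_rot: [0.001, 0.707, -0.001, 0.707]
contact_force: [0.2, -0.2, -0.1]
grip_width: 0.085
```

Run:
```python
from h import *
from bench import vision
go([0.6056,-0.0739,0.1],np.pi/2)
for n in ["wrist","top"]:
    d=vision.snapshot(n);im=d["image"][...,::-1]
    cv2.imwrite(f"pics/{n}10.png",im);np.savez(n+"10.npz",**d)
```

```text
t 19.35 pos [ 0.6057 -0.077   0.2186] F [ 0.19 -0.22 -0.11] w 0.085
toolx [-0.    -0.001 -1.   ] tooly [ 0.003  1.    -0.001] toolz [ 1.    -0.003 -0.   ] j6 -1.75
UNITS [ 3.955  0.106 -0.004] spin -0.03
```

View pics/wrist10.png

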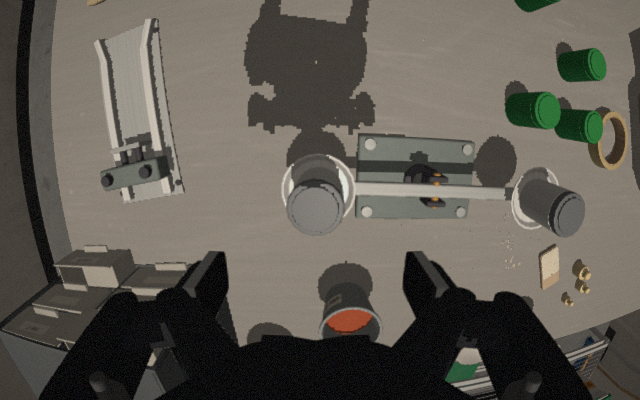

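Run:
```python
from h import *
d=dict(np.load("wrist10.npz"))
for u,v,h in [(316,206,.139),(317,178,.139),(316,235,.139),(316,160,.077),(350,320,.075)]: print(u,v,fray(d,u,v,h))
go([0.6056,-0.0745,0.1],np.pi/2)
```

```text
316 206 [ 0.6031 -0.0768  0.139 ]
317 178 [ 0.5818 -0.076   0.139 ]
316 235 [ 0.6264 -0.0768  0.139 ]
316 160 [ 0.577  -0.0766  0.077 ]
350 320 [ 0.7579 -0.0381  0.075 ]
t 19.45 pos [ 0.606  -0.0751  0.2186] F [0.15 0.33 0.82] w 0.0852
toolx [-0.  0. -1.] tooly [0.002 1.    0.   ] toolz [ 1.    -0.002 -0.   ] j6 -1.75
UNITS [ 3.954  0.021 -0.014] spin -0.02
```

Request:
play_rows(
  commands=[0.3,0,0,0,0.8,0,-0.03,0,1.4,0,-0.03,0,2,0,-0.03,0,2.6,0,-0.03,0,3.1,0,-0.03,0,3.5,0,-0.03,0,3.75,0,-0.03,0,3.87,0,-0.03,0,3.92,0,-0.03,0,3.92,0,-0.03,0,3.92,0,-0.03,0],
)

```text
time_s: 20.45
ee_pos: [0.6058, -0.0739, 0.1022]
eef_rot: [-0.0, 0.707, -0.0, 0.708]
contact_force: [0.4, -0.4, -0.4]
grip_width: 0.0853
```

Request:
play_rows(
  commands=[0,0,0,0,0,0,0,0,0,0,0,0,0,0,0,0,0,0,0,0,0,0,0,0,0,0,0,0,0,0,0,0],
  claw=-0.3,
  squeeze=25,
)

```text
time_s: 21.12
ee_pos: [0.6056, -0.0741, 0.1017]
eef_rot: [-0.0, 0.707, -0.0, 0.707]
contact_force: [-0.2, -0.7, 4.5]
grip_width: 0.0441
```

Request:
play_rows(
  commands=[-0.05,0,0,0,-0.15,0,0,0,-0.3,0,0,0,-0.5,0,0,0,-0.7,0,0,0,-0.9,0,0,0,-1.1,0,0,0,-1.3,0,0,0,-1.5,0,0,0,-1.7,0,0,0,-1.8,0,0,0,-1.8,0,0,0],
)

```text
time_s: 22.12
ee_pos: [0.6057, -0.074, 0.1564]
eef_rot: [-0.0, 0.706, -0.0, 0.708]
contact_force: [-0.7, 0.5, -1.2]
grip_width: 0.0437
```

Run:
```python
from h import *
from bench import vision
go([0.491,-0.311,0.15],np.pi/2+.13)
for n in ["scene"]:
    d=vision.snapshot(n);im=d["image"][...,::-1]
    if n=="scene": im=cv2.resize(im[130:250,290:400],None,fx=5,fy=5,interpolation=cv2.INTER_CUBIC)
    cv2.imwrite(f"pics/{n}11.png",im);np.savez(n+"11.npz",**d)
```

```text
t 22.12 pos [ 0.6057 -0.074   0.1564] F [-0.71  0.48 -1.16] w 0.0437
toolx [ 0.002 -0.    -1.   ] tooly [ 0.  1. -0.] toolz [ 1.    -0.     0.002] j6 -1.75
UNITS [ 0.208 -7.9   -3.824] spin -1.24
```

View pics/scene11.png

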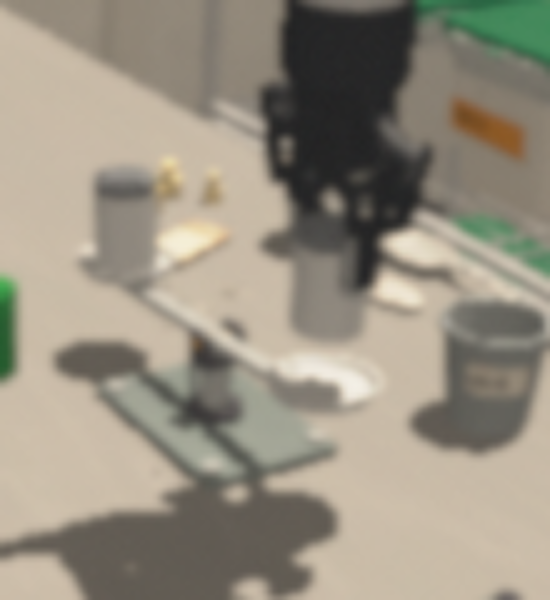

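The heavy pot is lifted at (327,280) in the crop and the lighter pot still stands on the left pan. Going to the keeper.

Request:
play_rows(
  commands=[0,-0.2,-0.1,0,0,-0.6,-0.3,-0.1,0,-1.2,-0.6,-0.3,0,-2,-0.9,-0.5,0,-2.8,-1.3,-0.7,0,-3.6,-1.7,-0.9,0,-4.4,-2.1,-1.1,0,-5.2,-2.5,-1.24,0,-6,-2.9,-1.24,0,-6.7,-3.2,-1.24,0,-7.3,-3.5,-1.24,0,-7.7,-3.7,-1.24],
)

```text
time_s: 23.17
ee_pos: [0.4927, -0.3069, 0.1544]
eef_rot: [-0.045, 0.706, 0.045, 0.705]
contact_force: [0.2, 0.3, -2.1]
grip_width: 0.0442
```

Run:
```python
from h import *
from bench import vision
go([0.4925,-0.311,0.1],np.pi/2+.13)
for n in ["scene","wrist"]:
    d=vision.snapshot(n);im=d["image"][...,::-1]
    if n=="scene": im=cv2.resize(im[200:320,300:440],None,fx=5,fy=5,interpolation=cv2.INTER_CUBIC)
    cv2.imwrite(f"pics/{n}12.png",im);np.savez(n+"12.npz",**d)
```

```text
t 23.17 pos [ 0.4927 -0.3069  0.1544] F [ 0.22  0.27 -2.15] w 0.0442
toolx [-0.001 -0.    -1.   ] tooly [-0.128  0.992  0.   ] toolz [ 0.992  0.128 -0.001] j6 -2.31
UNITS [ 1.814 -0.137 -0.021] spin -0.02
```

View pics/scene12.png

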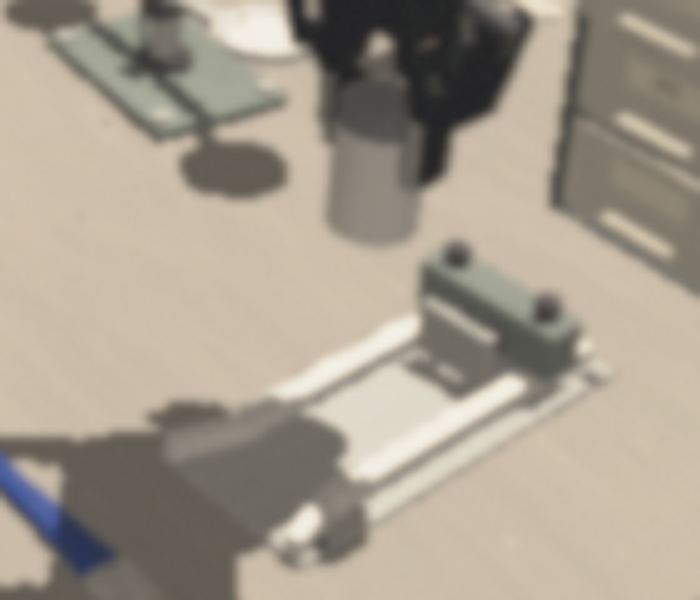

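View pics/wrist12.png

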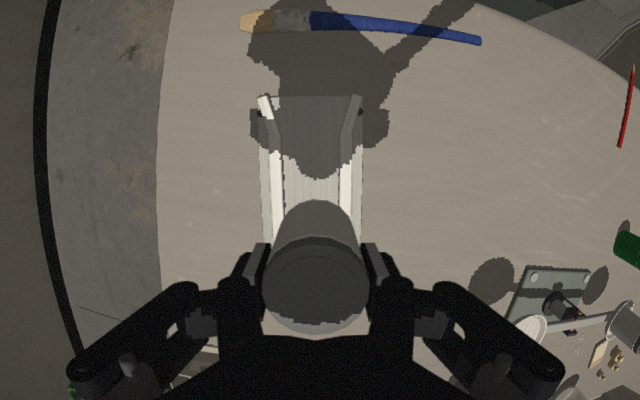

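Run:
```python
from h import *
d=dict(np.load("wrist12.npz"))
cv2.imwrite("pics/w12c.png",cv2.resize(d["image"][80:250,240:390,::-1],None,fx=4,fy=4,interpolation=cv2.INTER_CUBIC))
```

```text
(no output)
```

View pics/w12c.png

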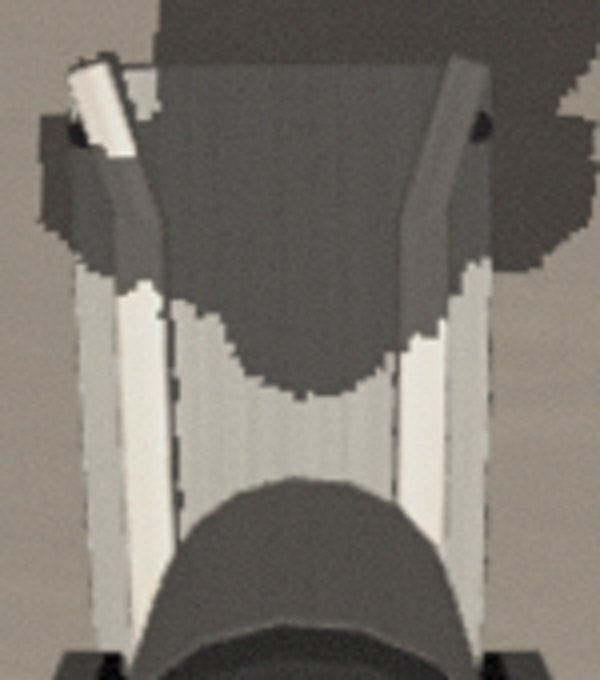

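Run:
```python
from h import *
d=dict(np.load("wrist12.npz"))
f=lambda x,y,h: fray(d,240+(x+.5)/4-.5,80+(y+.5)/4-.5,h)
a,b=f(170,400,.016),f(399,400,.016);a1,b1=f(162,230,.016),f(403,230,.016)
print(a,b,(a+b)/2,np.hypot(*(a-b)[:2]),a1,b1,(a1+b1)/2,np.hypot(*(a1-b1)[:2]))
e=(a-a1);print(np.arctan2(e[1],e[0])); e=(b-b1);print(np.arctan2(e[1],e[0]))
for m in ((a+b)/2,(a1+b1)/2): # keeper axis y offset at x=.491
    print(m[1]+(.491-m[0])*.131)
c1,c2=f(75,65,.004),f(490,65,.004);print(c1,c2,(c1+c2)/2)
go([0.4925,-0.311,0.1],np.pi/2+.13)
```

```text
[ 0.4848 -0.3409  0.016 ] [ 0.4781 -0.2882  0.016 ] [ 0.48145 -0.31455  0.016  ] 0.053124194111534496 [ 0.4458 -0.3469  0.016 ] [ 0.439  -0.2928  0.016 ] [ 0.4424  -0.31985  0.016  ] 0.05452568202232777
0.15264932839526515
0.11710874456686404
-0.31329895
-0.31348339999999997
[ 0.4095 -0.3734  0.004 ] [ 0.3976 -0.2767  0.004 ] [ 0.40355 -0.32505  0.004  ]
t 23.27 pos [ 0.4929 -0.3067  0.1545] F [ 0.51  0.05 -1.78] w 0.044
toolx [-0.001  0.    -1.   ] tooly [-0.126  0.992  0.   ] toolz [ 0.992  0.126 -0.001] j6 -2.31
UNITS [ 1.817 -0.139 -0.029] spin -0.03
```

Request:
play_rows(
  commands=[0.1,-0.1,-0.03,0,0.4,-0.19,-0.03,0,0.8,-0.19,-0.03,0,1.3,-0.19,-0.03,0,1.8,-0.19,-0.03,0,2.3,-0.19,-0.03,0,2.75,-0.19,-0.03,0,3.1,-0.19,-0.03,0,3.3,-0.19,-0.03,0,3.4,-0.19,-0.03,0,3.4,-0.19,-0.03,0,3.4,-0.19,-0.03,0],
)

```text
time_s: 24.27
ee_pos: [0.4945, -0.3109, 0.0537]
eef_rot: [-0.046, 0.705, 0.046, 0.706]
contact_force: [0.3, -0.2, -1.5]
grip_width: 0.0439
```

Run:
```python
from h import *
from bench import vision
go([0.4925,-0.3125,0.035],np.pi/2+.13)
for n in ["scene","wrist"]:
    d=vision.snapshot(n);im=d["image"][...,::-1]
    if n=="scene": im=im[210:310,310:430]
    else: im=im[50:250,240:390]
    im=cv2.resize(im,None,fx=4,fy=4,interpolation=cv2.INTER_CUBIC)[:600]
    cv2.imwrite(f"pics/{n}13.png",im);np.savez(n+"13.npz",**d)
```

```text
t 24.27 pos [ 0.4945 -0.3109  0.0537] F [ 0.33 -0.23 -1.53] w 0.0439
toolx [ 0.001 -0.001 -1.   ] tooly [-0.129  0.992 -0.001] toolz [0.992 0.129 0.001] j6 -2.32
UNITS [ 0.625 -0.045 -0.074] spin -0.0
```

View pics/scene13.png

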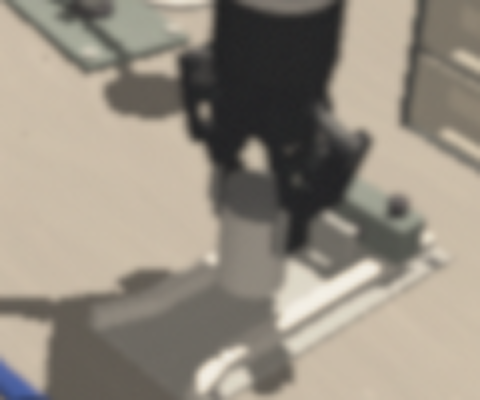

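View pics/wrist13.png

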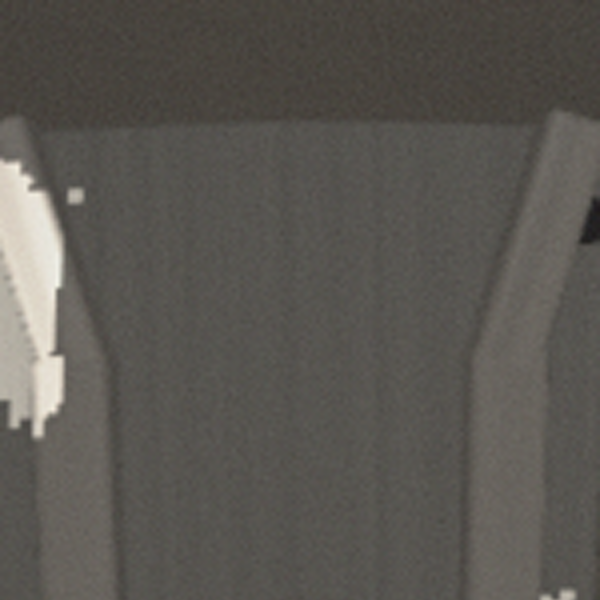

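Run:
```python
from h import *
d=dict(np.load("wrist13.npz"))
f=lambda x,y,h: fray(d,240+(x+.5)/4-.5,50+(y+.5)/4-.5,h)
for y,l,rr in [(550,117,468),(420,109,472)]:
    a,b=f(l,y,.016),f(rr,y,.016);m=(a+b)/2
    print(a,b,m,np.hypot(*(a-b)[:2]), m[1]+(.493-m[0])*.131)
cv2.imwrite("pics/w13b.png",cv2.resize(d["image"][140:350,230:400,::-1],None,fx=3.5,fy=2.8))
```

```text
[ 0.4719 -0.3427  0.016 ] [ 0.4651 -0.2903  0.016 ] [ 0.4685 -0.3165  0.016 ] 0.05283937925449162 -0.3132905
[ 0.4524 -0.3458  0.016 ] [ 0.4455 -0.2928  0.016 ] [ 0.44895 -0.3193   0.016  ] 0.053447263727902844 -0.31352945000000004
```

View pics/w13b.png

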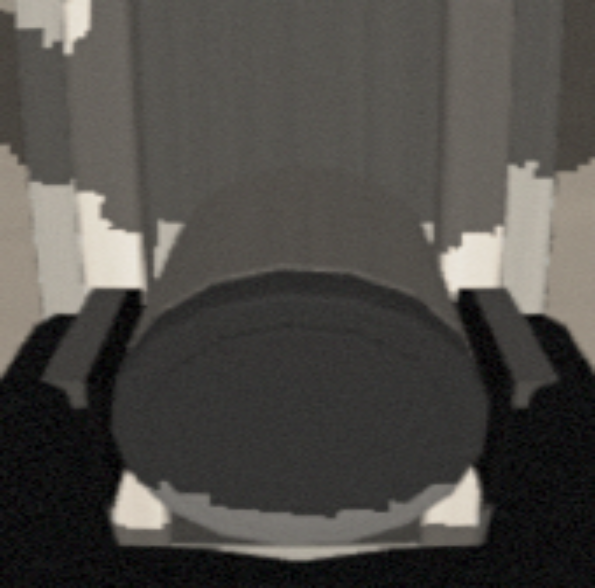

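Request:
play_rows(
  commands=[0,-0.04,-0.03,0,0.05,-0.07,-0.05,0,0.15,-0.07,-0.05,0,0.27,-0.07,-0.05,0,0.38,-0.07,-0.05,0,0.46,-0.07,-0.05,0,0.52,-0.07,-0.05,0,0.56,-0.07,-0.05,0,0.58,-0.07,-0.05,0,0.58,-0.07,-0.05,0],
)

```text
time_s: 25.2
ee_pos: [0.4929, -0.3129, 0.0355]
eef_rot: [-0.046, 0.706, 0.046, 0.706]
contact_force: [0.3, -0.0, -1.6]
grip_width: 0.0441
```

Request:
play_rows(
  commands=[0.02,0,0,0,0.04,0,0,0,0.05,0,0,0,0.05,0,0,0],
)

```text
time_s: 25.53
ee_pos: [0.493, -0.313, 0.0343]
eef_rot: [-0.046, 0.706, 0.046, 0.706]
contact_force: [-0.0, -0.2, -2.2]
grip_width: 0.0441
```

Request:
play_rows(
  commands=[0.02,0,0,0,0.04,0,0,0,0.04,0,0,0,0.04,0,0,0],
)

```text
time_s: 25.87
ee_pos: [0.4932, -0.313, 0.0342]
eef_rot: [-0.046, 0.705, 0.046, 0.706]
contact_force: [-3.2, 2.5, 4.9]
grip_width: 0.0442
```

Request:
play_rows(
  commands=[-0.02,0,0,0,-0.03,0,0,0,-0.03,0,0,0],
)

```text
time_s: 26.12
ee_pos: [0.4931, -0.313, 0.0342]
eef_rot: [-0.046, 0.705, 0.046, 0.706]
contact_force: [-1.2, 1.4, 3.8]
grip_width: 0.0441
```

Run:
```python
from h import *
import time
from bench import r
go([0.4925,-0.3125,0.035],np.pi/2+.13)
print(r.read_state()["wrist_torque"])
```

```text
t 26.12 pos [ 0.4931 -0.313   0.0342] F [-1.15  1.38  3.85] w 0.0441
toolx [ 0. -0. -1.] tooly [-0.129  0.992 -0.   ] toolz [0.992 0.129 0.   ] j6 -2.32
UNITS [-0.028  0.018 -0.018] spin -0.0
[0.28379846 0.19369776 0.02897419]
```

Request:
play_rows(
  commands=[-0.02,0,0,0,-0.03,0,0,0,-0.03,0,0,0],
)

```text
time_s: 26.37
ee_pos: [0.4928, -0.313, 0.0343]
eef_rot: [-0.046, 0.706, 0.046, 0.705]
contact_force: [0.0, 0.2, -2.0]
grip_width: 0.0442
```

Request:
play_rows(
  commands=[0,0,0.05,0,0,0,0.13,0,0,0,0.23,0,0,0,0.34,0,0,0,0.45,0,0,0,0.56,0,0,0,0.67,0,0,0,0.78,0,0,0,0.87,0,0,0,0.94,0,0,0,0.98,0,0,0,1,0],
)

```text
time_s: 27.37
ee_pos: [0.5228, -0.309, 0.0347]
eef_rot: [-0.046, 0.706, 0.046, 0.706]
contact_force: [0.1, -0.2, -1.8]
grip_width: 0.0442
```

```bash
cat > f.py <<'E'
from h import *
from bench import r
s=r.read_state();R=Ro.from_quat(s["eef_rot"]).as_matrix()
print(s["time_s"],"pos",np.round(s["ee_pos"],4),"Ftool",np.round(R.T@s["contact_force"],2),"keeper-x travel",np.round((s["ee_pos"][:2]-[.4928,-.313])@[.9915,.13],4))
E
python3 f.py
python3 - <<'E'
from h import *
from bench import vision
for n in ["scene"]:
    d=vision.snapshot(n);im=d["image"][...,::-1]
    im=im[210:310,310:430]
    im=cv2.resize(im,None,fx=5,fy=5,interpolation=cv2.INTER_CUBIC)[:600]
    cv2.imwrite(f"pics/{n}14.png",im)
E
```

```text
27.3667 pos [ 0.5228 -0.309   0.0347] Ftool [ 1.79 -0.25  0.07] keeper-x travel 0.0303
```

View pics/scene14.png

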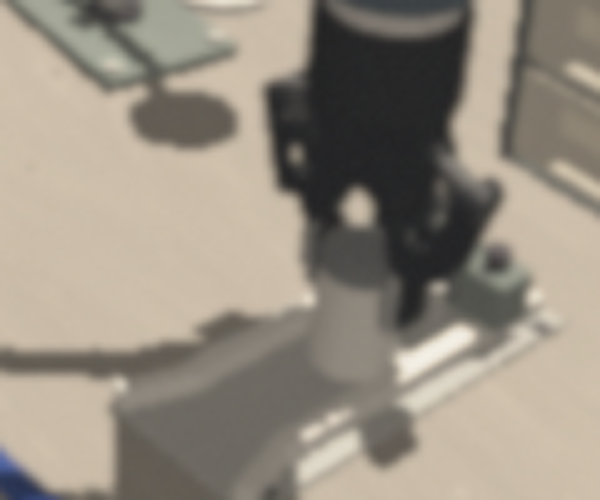

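Request:
play_rows(
  commands=[0.01,0,0.04,0,0.02,0,0.08,0,0.02,0,0.13,0,0.02,0,0.17,0,0.02,0,0.2,0,0.02,0,0.2,0],
)

```text
time_s: 27.92
ee_pos: [0.5288, -0.3083, 0.0342]
eef_rot: [-0.046, 0.706, 0.046, 0.706]
contact_force: [-0.6, -0.8, -0.5]
grip_width: 0.0443
```

```bash
python3 f.py
```

```text
27.9167 pos [ 0.5288 -0.3083  0.0342] Ftool [ 0.52 -0.76 -0.67] keeper-x travel 0.0363
```

Request:
play_rows(
  commands=[0,0,0.03,0,0,0,0.06,0,0,0,0.09,0,0,0,0.1,0,0,0,0.1,0],
)

```text
time_s: 28.33
ee_pos: [0.5317, -0.3079, 0.0342]
eef_rot: [-0.046, 0.706, 0.046, 0.706]
contact_force: [-0.2, 0.9, -0.7]
grip_width: 0.044
```

```bash
python3 f.py
```

```text
28.3333 pos [ 0.5317 -0.3079  0.0342] Ftool [ 0.7   0.92 -0.11] keeper-x travel 0.0392
```

Request:
play_rows(
  commands=[0,0,0.03,0,0,0,0.06,0,0,0,0.08,0,0,0,0.08,0,0,0,0.08,0],
)

```text
time_s: 28.75
ee_pos: [0.534, -0.3076, 0.0342]
eef_rot: [-0.046, 0.706, 0.046, 0.706]
contact_force: [-0.2, 0.4, -0.6]
grip_width: 0.0439
```

```bash
python3 f.py
```

```text
28.75 pos [ 0.534  -0.3076  0.0342] Ftool [ 0.63  0.47 -0.18] keeper-x travel 0.0416
```

Request:
play_rows(
  commands=[0,0,0.03,0,0,0,0.06,0,0,0,0.08,0,0,0,0.08,0,0,0,0.08,0],
)

```text
time_s: 29.17
ee_pos: [0.536, -0.3073, 0.0342]
eef_rot: [-0.046, 0.706, 0.046, 0.705]
contact_force: [-4.3, -0.5, 1.8]
grip_width: 0.0442
```

Request:
play_rows(
  commands=[0,0,0.03,0,0,0,0.06,0,0,0,0.08,0,0,0,0.08,0,0,0,0.08,0],
)

```text
time_s: 29.58
ee_pos: [0.5381, -0.3071, 0.0345]
eef_rot: [-0.046, 0.706, 0.046, 0.705]
contact_force: [-6.9, -0.1, 3.0]
grip_width: 0.0442
```

```bash
python3 f.py
```

```text
29.5833 pos [ 0.5381 -0.3071  0.0345] Ftool [-3.02  0.82 -6.86] keeper-x travel 0.0457
```

Contact was felt at about 41 mm of travel, and the slope matches 1.5 N/mm. The plate force is now 6.9 N, so I'll ease back to about 5 N.

Request:
play_rows(
  commands=[-0.01,0,-0.02,0,-0.02,0,-0.04,0,-0.02,0,-0.04,0,-0.02,0,-0.04,0],
)

```text
time_s: 29.92
ee_pos: [0.5373, -0.3072, 0.0345]
eef_rot: [-0.046, 0.706, 0.046, 0.705]
contact_force: [-4.8, -1.2, -0.5]
grip_width: 0.0442
```

```bash
python3 f.py
```

```text
29.9167 pos [ 0.5373 -0.3072  0.0345] Ftool [ 0.47 -0.55 -4.95] keeper-x travel 0.0448
```

It now presses with 5.0 N. I'll hold that briefly, then ease back along the channel so the spring doesn't throw the pot off when I release it.

Request:
play_rows(
  commands=[0,0,0,0,0,0,0,0,0,0,0,0,0,0,0,0,0,0,0,0,0,0,0,0],
)

```text
time_s: 30.42
ee_pos: [0.5374, -0.3071, 0.0345]
eef_rot: [-0.046, 0.706, 0.046, 0.705]
contact_force: [-4.3, -0.8, -1.3]
grip_width: 0.0442
```

```bash
python3 f.py
```

```text
30.4167 pos [ 0.5374 -0.3071  0.0345] Ftool [ 1.31 -0.27 -4.42] keeper-x travel 0.045
```

Request:
play_rows(
  commands=[0,0,-0.01,0,0,0,-0.02,0,0,0,-0.03,0,0,0,-0.04,0,0,0,-0.05,0,0,0,-0.06,0,0,0,-0.07,0,0,0,-0.075,0,0,0,-0.08,0,0,0,-0.08,0,0,0,-0.08,0],
)

```text
time_s: 31.33
ee_pos: [0.5353, -0.3073, 0.0348]
eef_rot: [-0.046, 0.706, 0.046, 0.706]
contact_force: [-1.0, 0.5, -2.6]
grip_width: 0.0444
```

```bash
python3 f.py
```

```text
31.3333 pos [ 0.5353 -0.3073  0.0348] Ftool [ 2.58  0.64 -0.88] keeper-x travel 0.0429
```

Request:
play_rows(
  commands=[0.01,0,0,0,0.02,0,0,0,0.02,0,0,0,0.02,0,0,0],
)

```text
time_s: 31.67
ee_pos: [0.5354, -0.3074, 0.0345]
eef_rot: [-0.046, 0.705, 0.046, 0.706]
contact_force: [-1.6, 0.2, -0.9]
grip_width: 0.0438
```

```bash
python3 f.py
```

```text
31.6667 pos [ 0.5354 -0.3074  0.0345] Ftool [ 0.9   0.37 -1.52] keeper-x travel 0.0429
```

Request:
play_rows(
  commands=[0,0,0,0,0,0,0,0,0,0,0,0],
  claw=0.07,
)

```text
time_s: 31.92
ee_pos: [0.5357, -0.3074, 0.0347]
eef_rot: [-0.046, 0.705, 0.046, 0.706]
contact_force: [0.2, 0.7, 0.7]
grip_width: 0.0456
```

Request:
play_rows(
  commands=[0,0,0,0,0,0,0,0,0,0,0,0],
  claw=0.15,
)

```text
time_s: 32.17
ee_pos: [0.5353, -0.3076, 0.0344]
eef_rot: [-0.046, 0.705, 0.046, 0.706]
contact_force: [-0.5, -0.1, 0.5]
grip_width: 0.0492
```

Request:
play_rows(
  commands=[0,0,0,0,0,0,0,0,0,0,0,0,0,0,0,0,0,0,0,0,0,0,0,0],
  claw=0.9,
)

```text
time_s: 32.67
ee_pos: [0.5351, -0.3074, 0.0342]
eef_rot: [-0.046, 0.706, 0.046, 0.706]
contact_force: [0.0, -0.6, -0.3]
grip_width: 0.081
```

Request:
play_rows(
  commands=[-0.1,0,0,0,-0.3,0,0,0,-0.7,0,0,0,-1.2,0,0,0,-1.8,0,0,0,-2.4,0,0,0,-3,0,0,0,-3.5,0,0,0,-3.9,0,0,0,-4.1,0,0,0,-4.2,0,0,0,-4.2,0,0,0],
)

```text
time_s: 33.67
ee_pos: [0.5353, -0.3075, 0.1608]
eef_rot: [-0.046, 0.705, 0.046, 0.706]
contact_force: [-0.7, -0.2, -0.6]
grip_width: 0.0811
```

```bash
python3 f.py
python3 - <<'E'
from h import *
from bench import vision
for n in ["scene","wrist"]:
    d=vision.snapshot(n);im=d["image"][...,::-1]
    if n=="scene": im=im[210:310,310:430];im=cv2.resize(im,None,fx=5,fy=5,interpolation=cv2.INTER_CUBIC)[:600]
    cv2.imwrite(f"pics/{n}15.png",im);np.savez(n+"15.npz",**d)
E
```

```text
33.6667 pos [ 0.5353 -0.3075  0.1608] Ftool [ 0.59 -0.12 -0.71] keeper-x travel 0.0429
```

View pics/scene15.png

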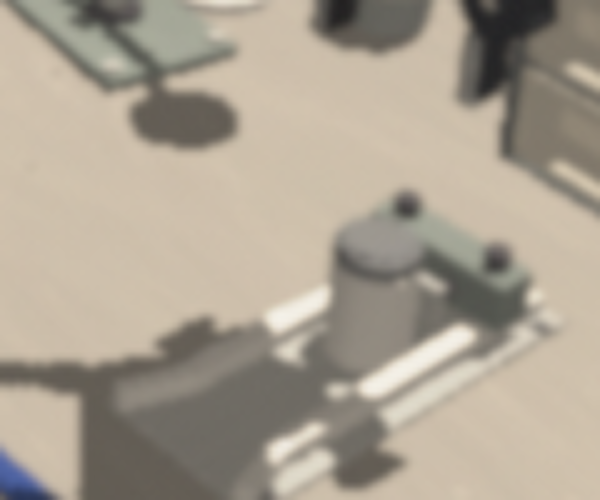

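View pics/wrist15.png

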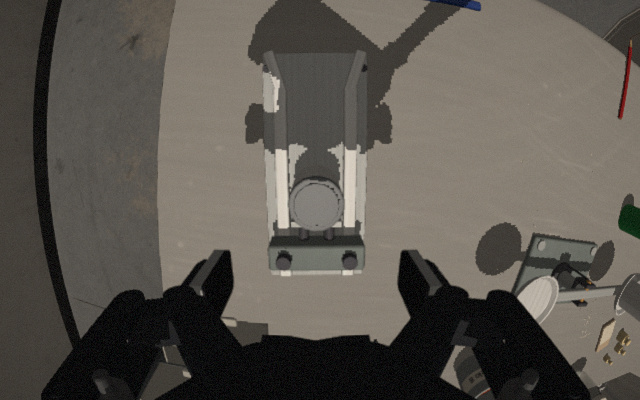

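Request:
play_rows(
  commands=[-0.2,0,-0.1,0,-0.5,0,-0.4,0,-0.9,0,-0.8,0,-1.3,0,-1.3,0,-1.6,0,-1.8,0,-1.8,0,-2.3,0,-2,0,-2.8,0,-2,0,-3.2,0,-2,0,-3.4,0,-2,0,-3.5,0,-2,0,-3.5,0],
)

```text
time_s: 34.68
ee_pos: [0.4305, -0.3211, 0.2199]
eef_rot: [-0.046, 0.706, 0.046, 0.706]
contact_force: [1.1, -0.5, -1.1]
grip_width: 0.081
```

```bash
python3 f.py
python3 - <<'E'
from h import *
from bench import vision
out=[]
for n,(a,b,c,e) in dict(scene=(130,330,220,440),top=(120,300,190,500),wrist=(0,400,0,640)).items():
    d=vision.snapshot(n);im=d["image"][...,::-1];np.savez(n+"16.npz",**d)
    im=im[a:b,c:e]
    f=min(800/im.shape[1],600/im.shape[0])
    cv2.imwrite(f"pics/{n}16.png",cv2.resize(im,None,fx=f,fy=f,interpolation=cv2.INTER_CUBIC))
E
```

```text
34.6833 pos [ 0.4305 -0.3211  0.2199] Ftool [ 1.06 -0.64  1.03] keeper-x travel -0.0628
```

View pics/scene16.png

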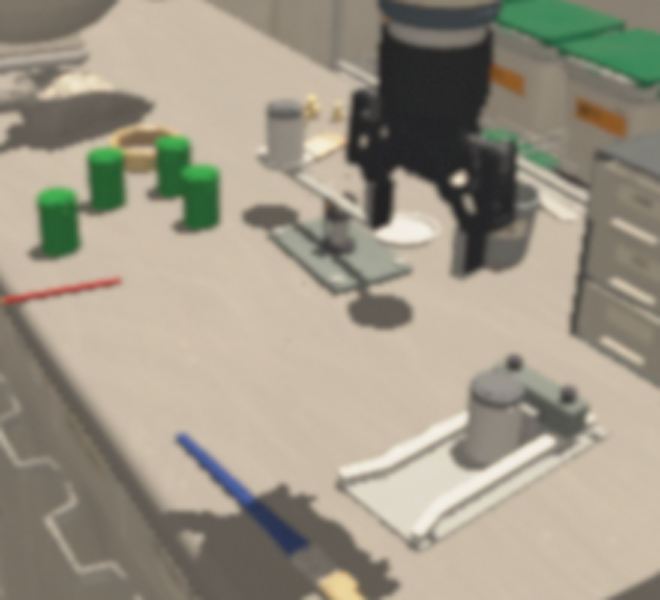

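View pics/top16.png

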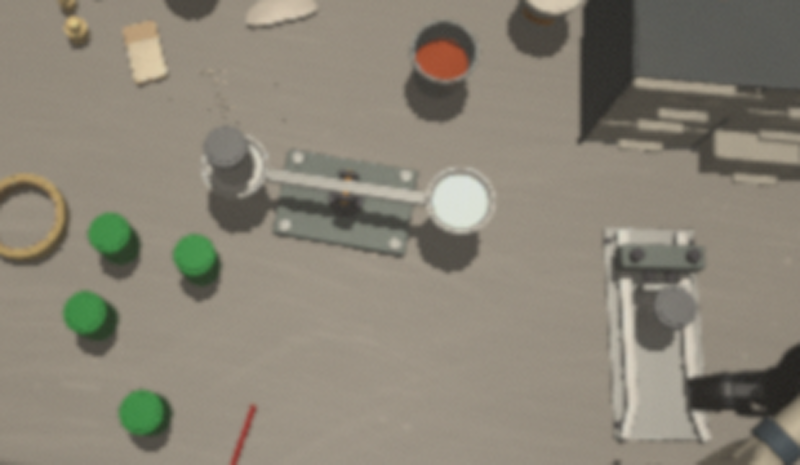

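View pics/wrist16.png

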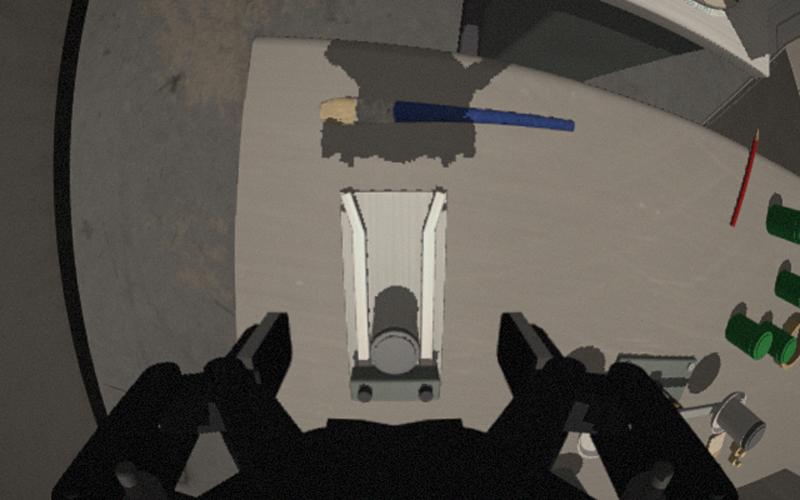

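Run:
```python
from h import *
d=dict(np.load("wrist15.npz"))
cv2.imwrite("pics/w15c.png",cv2.resize(d["image"][170:280,255:380,::-1],None,fx=5,fy=5,interpolation=cv2.INTER_CUBIC))
for u,v,h in [(316,177,.070),(316,232,.072),(288,205,.072),(345,205,.072)]:
    p=fray(d,u,v,h);print(p,(p[:2]-[.4928,-.313])@[.9915,.13])
d=dict(np.load("top16.npz"))
cv2.imwrite("pics/t16c.png",cv2.resize(d["image"][205:265,425:475,::-1],None,fx=10,fy=10,interpolation=cv2.INTER_CUBIC))
```

```text
[ 0.5124 -0.3102  0.07  ] 0.019797399999999955
[ 0.5561 -0.3045  0.072 ] 0.06386695000000002
[ 0.5367 -0.3289  0.072 ] 0.04145984999999994
[ 0.531 -0.285  0.072] 0.04151530000000002
```

View pics/w15c.png

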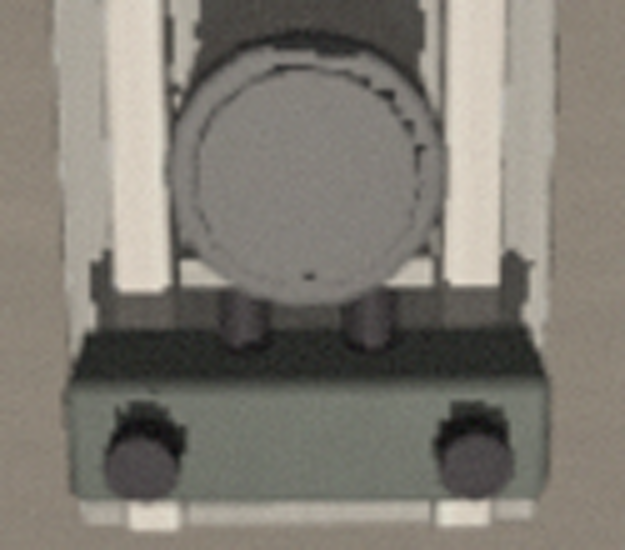

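View pics/t16c.png

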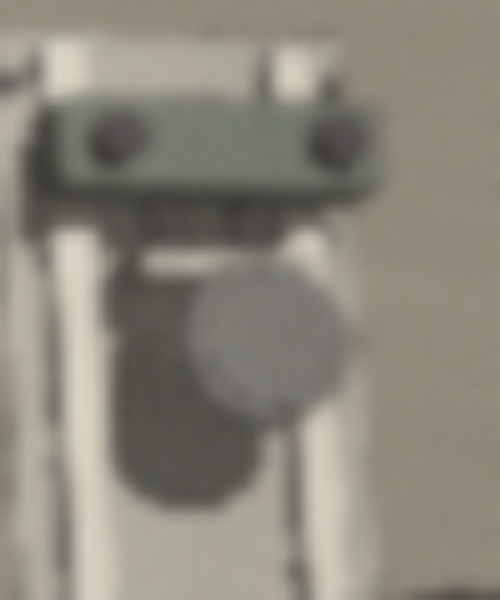

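Run:
```python
from h import *
d=dict(np.load("wrist15.npz"))
f=lambda x,y,h:(fray(d,255+(x+.5)/5-.5,170+(y+.5)/5-.5,h)[:2]-[.4928,-.313])@[.9915,.13]
for y in (257,260,287): print("plate",y,[round(f(x,y,.042),4) for x in (190,425)])
print("pot front/back at .070", f(308,306,.070),f(308,42,.070), "sides",f(170,170,.07),f(443,170,.07))
```

```text
plate 257 [np.float64(0.065), np.float64(0.065)]
plate 260 [np.float64(0.0656), np.float64(0.0656)]
plate 287 [np.float64(0.0707), np.float64(0.0707)]
pot front/back at .070 0.06359549999999994 0.020629599999999977 sides 0.04089095000000001 0.04094969999999995
```

The pot stands by the plate, but the gap estimate (0.6 ± 1 mm) can't show whether they touch. I have time, so I'll turn the wrist half round and look down at the gap itself.

Request:
play_rows(
  commands=[0,0,0,0.6,0,0,0,1.5,0,0,0,2.5,0,0,0,3.5,0,0,0,4.5,0,0,0,5.5,0,0,0,6.5,0,0,0,7.5,0,0,0,8.5,0,0,0,9.5,0,0,0,10.5,0,0,0,11.5],
)

```text
time_s: 35.83
ee_pos: [0.4316, -0.3208, 0.2196]
eef_rot: [0.363, 0.607, -0.363, 0.606]
contact_force: [-0.7, 0.4, 1.5]
grip_width: 0.0811
```

Request:
play_rows(
  commands=[0,0,0,1,0,0,0,2,0,0,0,3,0,0,0,4,0,0,0,5,0,0,0,6,0,0,0,7,0,0,0,8,0,0,0,9,0,0,0,10,0,0,0,11,0,0,0,12],
)

```text
time_s: 36.83
ee_pos: [0.4316, -0.3207, 0.2196]
eef_rot: [-0.65, -0.278, 0.651, -0.277]
contact_force: [0.2, 1.7, -0.1]
grip_width: 0.081
```

Request:
play_rows(
  commands=[0,0,0,1,0,0,0,2,0,0,0,3,0,0,0,4,0,0,0,5,0,0,0,6,0,0,0,6.5,0,0,0,6.5],
)

```text
time_s: 37.5
ee_pos: [0.4315, -0.3208, 0.2197]
eef_rot: [-0.705, -0.046, 0.706, -0.045]
contact_force: [0.7, 0.3, -0.5]
grip_width: 0.0811
```

Run:
```python
from h import *
go([0.495,-0.313,0.13],np.pi/2+.13)
```

```text
t 37.5 pos [ 0.4315 -0.3208  0.2197] F [ 0.73  0.31 -0.47] w 0.0811
toolx [-0.001  0.001 -1.   ] tooly [ 0.128 -0.992 -0.001] toolz [-0.992 -0.128  0.   ] j6 0.74
UNITS [ 2.988  0.016 -2.133] spin -0.01
```

Request:
play_rows(
  commands=[0.1,0,-0.1,0,0.3,0,-0.3,0,0.6,0,-0.6,0,0.9,0,-0.9,0,1.2,0,-1.2,0,1.5,0,-1.5,0,1.8,0,-1.8,0,2.1,0,-2,0,2.3,0,-2.1,0,2.3,0,-2.1,0,2.3,0,-2.1,0],
)

```text
time_s: 38.42
ee_pos: [0.4934, -0.3128, 0.1507]
eef_rot: [-0.705, -0.046, 0.706, -0.046]
contact_force: [-1.1, 0.1, 0.5]
grip_width: 0.0811
```

Run:
```python
from h import *
from bench import vision
d=vision.snapshot("wrist");np.savez("wrist17.npz",**d);cv2.imwrite("pics/wrist17.png",d["image"][...,::-1])
print(-d["R"].T@d["t"])
```

```text
[ 0.56350921 -0.30425341  0.29325136]
```

View pics/wrist17.png

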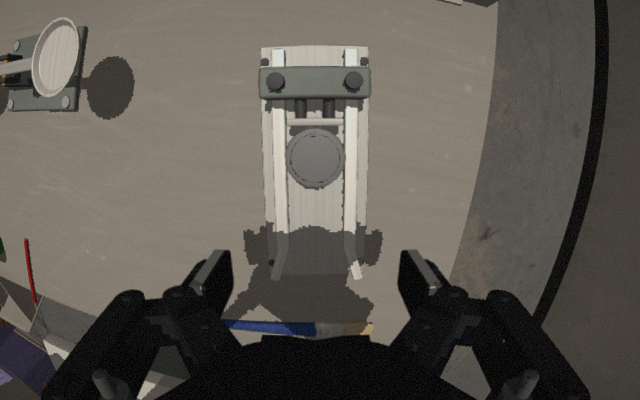

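Run:
```python
from h import *
d=dict(np.load("wrist17.npz"))
cv2.imwrite("pics/w17c.png",cv2.resize(d["image"][100:170,270:365,::-1],None,fx=8,fy=8,interpolation=cv2.INTER_CUBIC))
```

```text
(no output)
```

View pics/w17c.png

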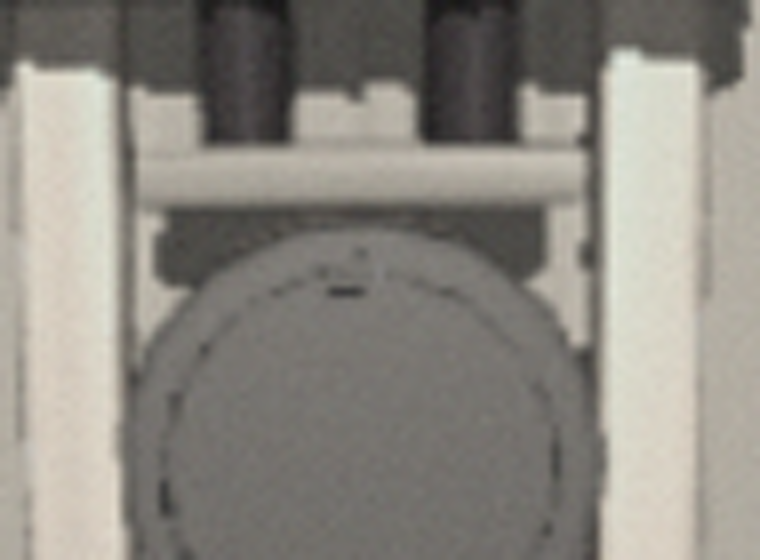

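Run:
```python
from h import *
d=dict(np.load("wrist17.npz"))
T=lambda p:(p[:2]-[.4928,-.313])@[.9915,.13]
f=lambda x,y,h:T(fray(d,270+(x+.5)/8-.5,100+(y+.5)/8-.5,h))
print("cam",T(-d["R"].T@d["t"]))
for y in (205,208): print("plate face",round(f(360,y,.042),4))
print("plate rear",f(360,150,.042))
for y in (224,228): print("pot front edge z.070", round(f(360,y,.070),4))
print("row sens",f(360,228,.07)-f(360,220,.07))
# contact strip: where would pot side at z=.042 appear if pot front at top-edge x
xf=f(360,226,.070)
import numpy as np
g=cv2.cvtColor(d["image"],cv2.COLOR_RGB2GRAY)
print(g[118:134,308:322])
# lid back edge & centre
im=d["image"][125:195,280:350]
b=f(360,(186-100+.5)*8,.070);print("pot back",b,"centre by sides",)
```

```text
cam 0.07124523427582151
plate face 0.065
plate face 0.0647
plate rear 0.07052784999999996
pot front edge z.070 0.064
pot front edge z.070 0.0636
row sens -0.0007070500000000285
[[159 163 163 162 158 161 160 163 159 163 162 163 162 159]
 [174 175 176 176 175 176 177 177 180 179 179 180 181 179]
 [177 183 177 180 180 180 178 178 178 182 176 181 182 180]
 [171 168 171 172 171 172 174 171 170 166 171 168 169 171]
 [168 165 167 161 161 160 164 165 163 163 161 163 166 164]
 [162 157 159 157 159 159 160 155 156 158 159 159 157 159]
 [145 147 146 142 143 142 141 143 145 143 146 143 142 143]
 [109 105 107 106 106 104 100 102 103 105 107 105 103 102]
 [ 80  80  80  79  74  71  70  71  70  70  75  74  80  75]
 [ 86  91  86  89  86  81  80  77  79  82  83  84  89  82]
 [ 84  88  83  90  91  98  98 100 102 102  92  93  86  78]
 [112 115 122 121 121 123 122 121 127 123 127 122 114 108]
 [121 123 125 124 124 126 121 126 125 126 127 124 124 120]
 [128 126 124 124 127 125 107 101 124 123 127 123 127 126]
 [127 122 125 124 126 120 113 110 122 126 125 127 124 125]
 [119 110 101 112 112 119 118 119 123 130 120 120 124 121]]
pot back 0.021000199999999934 centre by sides
```

Run:
```python
from h import *
ey=np.array([-.13,.9915]);ex=np.array([.9915,.13])
for name,cu,cv in (("wrist17",315,157),("wrist15",316,204)):
    d=dict(np.load(name+".npz"));g=cv2.cvtColor(d["image"],cv2.COLOR_RGB2GRAY).astype(float)
    g=cv2.GaussianBlur(g,(3,3),0)
    c=fray(d,cu,cv,.07)[:2]
    K=d["camera_matrix"];R=d["R"];t=d["t"]
    def proj(p,h):
        q=R@np.array([p[0],p[1],h])+t;th=np.arctan2(np.hypot(q[0],q[1]),q[2]);n=np.hypot(q[0],q[1])
        return K[0,2]+K[0,0]*th*q[0]/n,K[1,2]+K[1,1]*th*q[1]/n
    pts_=[]
    for a in np.radians(np.arange(0,360,5)):
        dr=ex*np.cos(a)+ey*np.sin(a)
        rr=np.arange(.0195,.0265,.0002)
        v=np.array([cv2.getRectSubPix(g.astype(np.float32),(1,1),proj(c+dr*x,.07))[0,0] for x in rr])
        gr=np.abs(np.gradient(v));i=gr.argmax()
        pts_.append([np.degrees(a),rr[i],gr[i]])
    pts_=np.array(pts_);P=np.array([c+ (ex*np.cos(np.radians(a))+ey*np.sin(np.radians(a)))*x for a,x,_ in pts_])
    m=pts_[:,2]>2
    A=np.c_[2*P[m],np.ones(m.sum())];
    for _ in range(4):
        s,*_=np.linalg.lstsq(A,(P[m]**2).sum(1),rcond=None);rad=np.sqrt(s[2]+s[:2]@s[:2]);res=np.hypot(*(P-s[:2]).T)-rad
        m=(pts_[:,2]>2)&(abs(res)<.0012);A=np.c_[2*P[m],np.ones(m.sum())]
    print(name,"centre",s[:2],"T",(s[:2]-[.4928,-.313])@ex,"rad",rad,m.sum())
```

```text
wrist17 centre [ 0.53517168 -0.30709348] T 0.04277936538899706 rad 0.023185479461498588 46
wrist15 centre [ 0.5356516  -0.30721874] T 0.04323892505916267 rad 0.022759515653080774 37
```

Run:
```python
from bench import order
print(order.hand_in())
```

```text
the job is handed in; nothing more can be done
None
```

I weighed the two pots on the balance and stood the heavier one against the sprung end plate, with the lighter one left on the left pan. I handed the job in at about 38.5 s of the 72 s allowed.

- **Weighing:** The pot that started nearest the balance centre line (y ≈ 0.05 m) went on the right pan, and the one among the green look-alikes went on the left. The right side stayed down for more than 1.75 s after release. The weights felt on lifting pointed the same way, about 2 N against 1 N, though readings vary by about 0.7 N.
- **Keeper:** I set the heavier pot down at the channel entry and slid it until it met the plate at about 41 mm of travel. The force first went to 6.9 N. I eased it back to 4.4–5.0 N and held it there about half a second. I then backed off slowly to roughly 1–1.5 N before letting go, so the spring would not throw the pot off the plate.
- **Last checks:**
  - The heavier pot stands upright at the plate, and the lighter pot stands on its pan.
  - The cup, tile, tape and green look-alikes looked undisturbed.
  - The arm was clear of everything.
- **Unsure:** The camera estimates of the gap between pot and plate disagreed slightly. Simple edge readings gave about 1 mm, while circle fits gave contact to within about 0.5 mm. I took it as touching, but did not feel for it again after release.

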